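Dial in the test program and start the test of a finished unit

TASK

Get this bench tester going: stand the finished white unit (the closed cylinder with the black socket panel on its side) in the test nest, gently, with its socket panel facing the contact block, and turn the three thumbwheels so that they read 7 2 5 from left to right as seen from the robot. Only when both are done, press the flat start button and let it go again; keep off the mushroom-headed stop button and leave the other things on the bench where they are.

Things in the scene. Friction and masses are not known exactly. Their poses are not given: they have to be found in the camera images.
- console: Tester control box, fixed: light-grey metal case, 180 (x) x 270 (y) x 78 mm high. Origin: centre of its underside, on the table; x points away from the robot's side, y left, z up. The level top panel carries three thumbwheels in a row along y (pitch 38 mm) that stand 18 mm proud of it, in a 2.5 mm high bezel, and two push buttons to the right of them.
- wheel_left_hub (a point): Point on the axle at the middle of the left (first digit, +y) thumbwheel, 66 mm above the table; axes as console (axle along y). Wheels: grey, 16 mm wide, a disc of 24 mm radius with ten straight radial fins 3 mm thick, tips at 30 mm radius, one every 36 degrees. When a digit is set one fin stands upright at the top and its neighbours 36 degrees to either side.
- wheel_mid_hub (a point): Point on the axle at the middle of the middle (second digit) thumbwheel, 66 mm above the table; axes as console (axle along y). Centred 16.5 mm to the right (-y) of each wheel is its white digit drum, under a dark hood (14 mm wide, 22.5 mm radius about the axle) with a window on top: the digit there, upright for a reader on the robot's side, is the set one.
- wheel_right_hub (a point): Point on the axle at the middle of the right (third digit, -y) thumbwheel, 66 mm above the table; axes as console (axle along y). Wheels click: about 3 N at a fin's tip moves one on, and let go it springs to the nearest digit. Pushing a fin from 36 degrees before the top up to the top is one digit.
- wheel_left (a joint): Angle of the left thumbwheel in rad: the digit in its window x 0.6283, so 0 shows 0 and 5.655 shows 9, where it stops (it does not run on from 9 to 0). Grows when the wheel's top is pushed away from the robot's side (console +x).
- wheel_mid (a joint): Angle of the middle thumbwheel in rad: the digit in its window x 0.6283, so 0 shows 0 and 5.655 shows 9, where it stops (it does not run on from 9 to 0). Grows when the wheel's top is pushed away from the robot's side (console +x).
- wheel_right (a joint): Angle of the right thumbwheel in rad: the digit in its window x 0.6283, so 0 shows 0 and 5.655 shows 9, where it stops (it does not run on from 9 to 0). Grows when the wheel's top is pushed away from the robot's side (console +x).
- start (a joint): Travel of the start button in m: 0 out, 0.006 fully in; springs back by itself; about 5 N takes it fully in, it counts as pressed beyond 0.004.
- start_top (a point): Centre of the top of the start button: flat black cap of 26 mm diameter in a steel collar of 42 mm diameter, at the right part of the control box, top 100 mm above the table, pressed straight down. It may be the nearer or the farther of the two buttons (90 mm apart).
- stop (a joint): Travel of the stop button in m: 0 out, 0.005 in. Must stay out.
- stop_base: Steel collar (38 mm diameter) of the stop button; origin at its underside on the control box's panel. The button has a black mushroom head 38 mm wide whose top is 35 mm above the panel.
- nest: Test nest, fixed. Aluminium plate 130 x 110 x 16 mm; origin on the table below the middle of the seat (the plate reaches from x -57 to +73 mm). On it stand five black stops 8 mm high on a circle, leaving a round seat of 63 mm diameter, and on the +x side the contact block, black, 22 (x) x 36 (y) mm, rising to 50 mm above the table, its face with brass pins at x = +38 mm (pins reach to 33 mm).
- nest_seat (a point): Middle of the round seat, on the plate's top face, 16 mm above the table; axes as nest (x towards the contact block).
- unit: The finished unit, loose, 0.15 to 0.3 kg: closed white cylinder, 58 mm diameter, 66 mm high, standing upright; bottom edge chamfered 2 mm; a black seam runs across the flat top along its x axis. Origin: centre of its underside; its x axis points to the black socket panel (24 mm wide, 1 mm proud). In the nest its underside is at 16 mm height and its x axis points the same way as that of the nest, to within 0.2 rad.
- unit_port (a point): Centre of the socket panel of the unit, 30 mm from its axis, 30 mm above its underside.
- bare_sleeve: Bystander: unfinished white sleeve, open tube 58 mm diameter, 66 mm high, no socket panel. Origin: centre of its underside.
- cover_a: Bystander: white half-round cover lying like an arch, 66 mm long (x), 58 mm wide, 30 mm high. Origin: centre of its underside. The unit, the sleeve and this cover stand in a row on the 3 mm thick pink foam, 95 mm or more apart, in any order.
- bottle: Bystander: square solvent dispenser bottle, 60 x 60 mm, 123 mm high with steel pump cap. Origin: centre of its underside.
- tape_roll: Bystander: roll of tape lying flat, 90 mm diameter, 20 mm high. Origin: centre of its underside.
- brush: Bystander: white-handled brush, 170 mm long, lying on the table.
- screwdriver: Bystander: screwdriver lying on the table.
Mind the look-alikes: they are no part of the job. Leave any blue look-alike of the unit alone. Of the things like the nest, leave any that is orange; of the rest the smaller one is meant.

How it is judged:
By the outcome, as a careful person would: the job done as asked, in the order asked, and still so for the second after the job is handed in, with the robot touching nothing.
It also fails if it takes over 67 s, if anything falls off the work surface, if the arm or the gripper's body presses on something with over 40 N, if the wrist force passes 120 N, or if a joint passes its speed limit or range.

ROBOT

A 7-joint arm with a two-finger parallel gripper is mounted at the origin on the work surface. World frame = base frame: x ahead of the robot, y to its left, z up, the work surface at z = 0. Lengths are in mm, angles in rad, forces in N, time in s.
With the tool pointing down it reaches from about 400 to 900 mm from the base axis. Payload 5.6 kg.
Tool frame: the origin (TCP) lies between the finger pads; the fingertips stand 11 mm ahead of it and the grasp point (between the pads) lies 8 mm behind it (robot.tips_ahead is the distance from the TCP to the fingertips, in mm); z points along the fingers, y is the direction in which the jaws open and shut (so a half turn about z gives the same grasp; the last joint's range is limited). The gripper opens to 92 mm and grips with 3 to 60 N. Pads are 20 mm wide; open, the fingers measure 128 mm over their backs; the gripper's body (75 mm by 189 mm) begins 69 mm behind the grasp point.
Start: joints at [-1.257, 0.468, -0.012, 1.603, 0.006, 1.071, -0.056], TCP at [227.073, 609.055, 186.092] pointing down, gripper open.
Joint ranges: [-2.53, 2.53], [-0.31, 2.02], [-1.57, 1.55], [0.28, 2.44], [-1.29, 4.43], [0.15, 1.84], [-2.92, 2.92]. Speed limits (rad/s): [2.57, 2.57, 3.14, 3.14, 3.14, 3.14, 3.14].

INTERFACE

Orientations are given as [roll, pitch, yaw] about the fixed x, y, z axes, in that order (R = Rz(yaw) Ry(pitch) Rx(roll)).
In Python, from cell import robot, grab_frame, get_calibration, job, spot_in, masks_of, mark_of gives the robot as it stands. The module is installed in compiled form; this text tells all that it offers.
- The arm moves only by the tool send_rows, never from a script. Its argument "increments" is text: rows parted by semicolons, each of 6 numbers parted by spaces: the shift along the tool's x, y, z in mm, then the turn, a rotation vector about the tool's x, y, z in rad. In form: tx ty tz rx ry rz; .... A call has 1 to 20 rows; each row is the pose to reach, as a shift and turn from the pose measured when the call began, along the tool's axes at that moment; what a row does not reach only later rows make up. A row lasts 1/12 s, in which the tool goes at most 41.7 mm and 7.16 degrees, less where a joint would pass 70% of its speed; a pose out of reach is approached as far as the arm can. A call with a gripper value outside its range is refused whole. "grip" is the closure, from 0 (fully open) to 1 (shut), set as the call begins (left out, the last holds). The fingers move at their own pace and stop on an object; "newtons" is the grip in N (left out, the last holds). Time passes only in rows, so rows that repeat a pose let the fingers close. It gives the time, the measured TCP pose, the force and the opening at its end, in the units of the state.
- robot.state(): the state, without advancing time (a new reading comes with each control period).
- grab_frame(name): name is "side" or "top" or "wrist"; returns the picture (480x640x3 uint8, red, green, blue); there is no depth.
- get_calibration(name): a dict with "mtx" (3x3 intrinsics, pixels), "R" (3x3) and "t" (3): a world point X has camera coordinates R X + t. Camera axes: x right, y down, z forward; pixel columns grow to the right and rows downward; lengths in mm; the calibration is good to about 2 mm. A picture is of the moment at which its call begins: read the wrist's pose just before it. get_calibration takes no time and is no camera call; for the wrist camera it gives the pose at the moment of the call.
- job.job_done(): hands the job in, once; it reports no verdict.
Trained networks look in the newest picture that a camera, given by its name, has taken for a name from the list of things; names that differ only in an ending like _2 or _b are one class to them, and where a whole thing is asked for, a point or a joint stands for the part that bears it (a point fixed in the world has none). Each returns a list of dicts, best first, with "score" (0 to 1); they miss things now and then, are a little off and sometimes report something else, mostly with a low value. They report only what shows in the picture. A call takes as long as a camera call. They do not tell look-alikes from the thing itself.
- spot_in(camera, label): "point" ([x, y, z] in mm, in the coordinates of the camera as it stood for that picture, good to about 4 mm: the middle of the surface that is visible of it).
- masks_of(camera, label): "region" (480x640 bool, what is visible of it).
- mark_of(camera, label): "point" ([x, y, z] in mm, in the coordinates of the camera as it stood for that picture, good to about 4 mm: a listed point, or the origin of a listed thing).
The state is a dict: "time_s": time; "joint_pos": joint angles; "joint_vel": joint speeds; "tau": joint torques, N m; "ee_pos": TCP position; "ee_rot": TCP orientation; "force": force on the tool from outside, world axes, zero at the start; "torque": the same for the moment, N m; "grip_width": opening from 0.0 (shut) to 1.0 (fully open).
Only numpy, scipy, OpenCV 4.12 (cv2) and the standard library are available. Lean on these libraries where they do the work, as an engineer would, in place of code of your own. Each camera call takes 0.05 s, during which the arm holds its last target.

## Working session

There is one attempt and no reset: what is moved stays moved. The work goes in short steps, Python scripts to look and compute and a tool call to move; the robot and the scene stay as the last step left them, time stands still between calls to the robot, and variables do not carry over. Pictures are saved under pics/ and viewed, and the job is handed in when it is done.

Besides the shell and the picture viewer there is one more tool, called after "Emit:" as name(argument=value, ...) on one line, values as JSON. send_rows: Moves the arm, as the interface text tells. Its arguments: {"type":"object","properties":{"increments":{"type":"string"},"grip":{"type":"number"},"newtons":{"type":"number"}},"required":["increments"]}

```bash
ls; mkdir -p pics; cat > h.py <<'E'
import numpy as np, cv2
from cell import robot, grab_frame, get_calibration, job, spot_in, masks_of, mark_of
def save(img,n): cv2.imwrite('pics/'+n+'.png', cv2.cvtColor(img,cv2.COLOR_RGB2BGR))
def w(cam_pt,c): return np.array(c['R']).T@(np.array(cam_pt)-np.array(c['t']).ravel())
def proj(X,c):
    p=np.array(c['mtx'])@(np.array(c['R'])@np.array(X,float)+np.array(c['t']).ravel()); return p[:2]/p[2]
def onplane(u,v,z,c):
    d=np.array(c['R']).T@np.linalg.inv(c['mtx'])@np.array([u,v,1.]); o=-np.array(c['R']).T@np.array(c['t']).ravel()
    return o+d*(z-o[2])/d[2]
E
python3 - <<'E'
from h import *
print(robot.state())
for n in ['side','top']:
    save(grab_frame(n),n+'0'); c=get_calibration(n); print(n,np.round(c['mtx'],1).tolist(),(-np.array(c['R']).T@np.array(c['t']).ravel()).round(), np.array(c['R']).round(3).tolist())
E
```

```text
pics
{'time_s': 0.0, 'joint_pos': array([-1.25697828,  0.46840599, -0.01160617,  1.60360577,  0.00600109,
        1.07137587, -0.05630634]), 'joint_vel': array([-3.62909617e-04,  1.15204005e-03, -2.49726397e-05, -5.99469933e-04,
        4.34705517e-04, -1.38138216e-03,  1.30691324e-03]), 'tau': array([-7.20911175e-04, -5.20572782e+01, -1.26490602e-02, -2.43751878e+01,
       -5.65705227e-02,  1.69650593e-02,  1.39688523e-04]), 'ee_pos': array([226.89119946, 608.45067466, 185.12908052]), 'ee_rot': array([-3.13983644e+00,  1.22391376e-04,  2.78470784e+00]), 'force': array([-0.45137576,  0.67141251, -0.34678071]), 'torque': array([ 0.00266803, -0.02308107, -0.01172196]), 'grip_width': 1.0026008010184664}
side [[582.6, 0.0, 323.5], [0.0, 582.6, 241.7], [0.0, 0.0, 1.0]] [   54. -1039.  1141.] [[0.903, -0.428, -0.014], [-0.298, -0.604, -0.739], [0.308, 0.672, -0.673]]
top [[568.0, 0.0, 310.6], [0.0, 568.0, 240.0], [0.0, 0.0, 1.0]] [ 414.   28. 1793.] [[0.023, -1.0, -0.002], [-0.998, -0.023, -0.062], [0.062, 0.003, -0.998]]
```

View pics/side0.png

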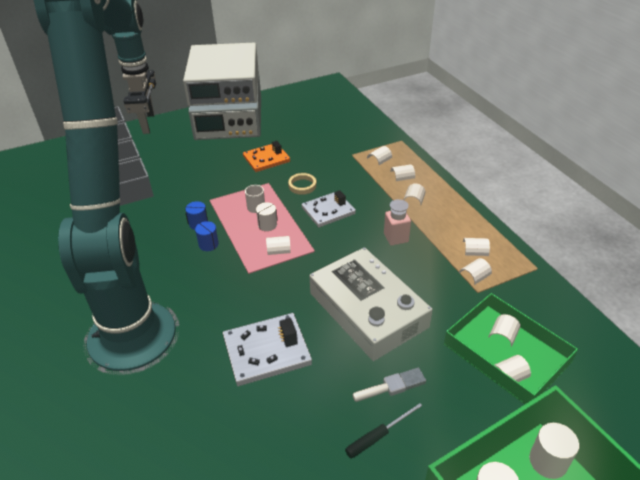

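View pics/top0.png

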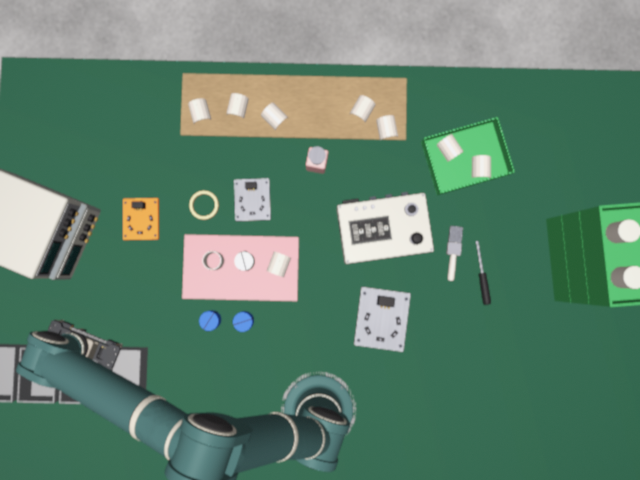

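```bash
python3 - <<'E'
from h import *
for n in ['top','side']:
    c=get_calibration(n)
    for l in ['console','wheel_left_hub','wheel_mid_hub','wheel_right_hub','start_top','stop_base','nest','nest_seat','unit','unit_port','bare_sleeve','cover_a','bottle','tape_roll']:
        for r in mark_of(n,l)[:4]:
            if r['score']<0.2: continue
            p=w(r['point'],c); print(n,l,round(r['score'],2),p.round(1),proj(p,c).round())
print(robot.state()['time_s'])
E
```

```text
top console 0.6 [ 617.8 -265.3   94.7] [411. 209.]
top console 0.57 [ 5.585e+02 -1.878e+02  1.000e-01] [381. 231.]
top wheel_left_hub 0.73 [ 619.2 -264.2  100. ] [411. 209.]
top wheel_left_hub 0.68 [ 549.9 -100.5   63.9] [355. 231.]
top wheel_right_hub 0.77 [ 558.8 -172.3   63.3] [378. 229.]
top start_top 0.46 [ 617.  -265.6  100.5] [411. 209.]
top stop_base 0.63 [ 558.2 -173.2   64.2] [379. 229.]
top stop_base 0.58 [ 535.2 -274.8   71.4] [412. 237.]
top stop_base 0.56 [ 554.5 -187.1   -3.1] [381. 232.]
top stop_base 0.54 [627.4 374.   -2.4] [204. 205.]
top nest 0.94 [570.9 573.7  -3.2] [141. 222.]
top nest 0.79 [643.5 221.   -2.6] [253. 201.]
top nest 0.69 [ 275.5 -188.3   -3.4] [380. 321.]
top nest 0.57 [482.1 246.6  33.2] [242. 251.]
top nest_seat 0.9 [642.4 222.8  15.3] [252. 201.]
top nest_seat 0.55 [ 269.4 -193.7   22.1] [382. 324.]
top unit 0.78 [264.8 240.4   0.3] [243. 321.]
top unit 0.77 [448.7 232.3   1. ] [247. 263.]
top unit 0.72 [ 557.9 -173.    65.8] [379. 229.]
top unit 0.62 [271.6 336.8  -0.7] [212. 318.]
top unit_port 0.74 [244.7 354.2  25.2] [205. 328.]
top unit_po
[... 950 characters left out ...]
[ 281.1 -188.9   23.3] [263. 344.]
side nest_seat 0.82 [644.  224.4  18.2] [326. 206.]
side unit 0.94 [453.4 236.7   5.5] [267. 225.]
side unit 0.84 [276.4 340.9   1.4] [200. 223.]
side unit 0.8 [280.  239.6   1.1] [211. 243.]
side unit 0.6 [644.2 220.7  20.6] [326. 206.]
side unit_port 0.82 [486.9 244.   36. ] [275. 212.]
side unit_port 0.7 [262.  263.4  27.2] [201. 233.]
side unit_port 0.61 [246.8 353.1  27.4] [188. 217.]
side unit_port 0.39 [449.9 137.    4.9] [278. 246.]
side bare_sleeve 0.67 [458.1 339.9   2.2] [256. 206.]
side cover_a 0.96 [449.8 136.6   5.8] [278. 246.]
side bottle 0.57 [772.5  20.6  -3.3] [396. 239.]
side tape_roll 0.84 [6.306e+02 3.773e+02 4.000e-01] [302. 185.]
1.5
```

```bash
python3 - <<'E'
import cv2,numpy as np
t=cv2.imread('pics/top0.png'); s=cv2.imread('pics/side0.png')
a=cv2.resize(t[180:280,330:440],(400,364),interpolation=cv2.INTER_CUBIC)
b=cv2.resize(t[170:310,175:305],(400,364),interpolation=cv2.INTER_CUBIC)[:, :]
c=cv2.resize(s[240:360,300:440],(400,236*1),interpolation=cv2.INTER_CUBIC)
d=cv2.resize(s[170:270,210:350],(400,236),interpolation=cv2.INTER_CUBIC)
cv2.imwrite('pics/crop0.png',np.vstack([np.hstack([a,b]),np.hstack([c,d])]))
E
```

```text
(no output)
```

View pics/crop0.png

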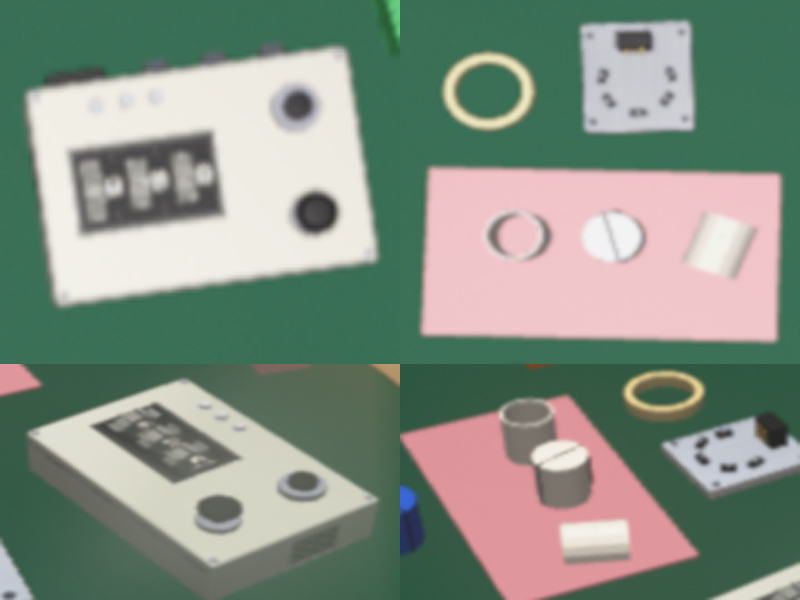

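The meant unit is the white closed cylinder with a seam at top px (244,261). The sleeve at (213,261) is open, and the blue ones at (208,320) and (242,321) are look-alikes. The meant nest is the smaller grey one at top px (252,200): (382,320) is larger and (141,219) is orange. Start is the far button at (411,209), a small cap in a wide collar, and the mushroom is the near one at (416,238).

Next I'll move the wrist camera over the unit.

```bash
cat > p.py <<'E'
from h import *
from scipy.spatial.transform import Rotation as Ro
import math
def plan(pts, step=38, turn=0.115):
    """pts: list of (x,y,z,yaw[,maxstep]) world targets; prints rows from the current pose"""
    s=robot.state(); R0=Ro.from_euler('xyz',s['ee_rot']); p0=s['ee_pos']
    cp,cR=p0,R0; rows=[]
    for q in pts:
        tp=np.array(q[:3],float); tR=Ro.from_euler('xyz',[np.pi,0,q[3]]); st=q[4] if len(q)>4 else step
        dr=(cR.inv()*tR).as_rotvec()
        n=max(1,math.ceil(max(np.linalg.norm(tp-cp)/st, np.linalg.norm(dr)/turn)))
        for i in range(1,n+1):
            P=cp+(tp-cp)*i/n; RR=cR*Ro.from_rotvec(dr*i/n)
            rows.append(np.r_[R0.inv().apply(P-p0),(R0.inv()*RR).as_rotvec()])
        cp,cR=tp,tR
    print(len(rows),'rows'); print('; '.join(' '.join(f'{v:.0f}' for v in r[:3])+' '+' '.join('%g'%round(v,3) for v in r[3:]) for r in rows))
E
python3 - <<'E'
from p import *
plan([(300,480,260,2.9),(420,235,300,3.14)])
c=get_calibration('wrist'); print((-np.array(c['R']).T@np.array(c['t']).ravel()).round(), np.array(c['R']).round(2).tolist(), c['mtx'])
E
```

```text
13 rows
-23 -19 -15 0 0 -0.023; -45 -38 -30 0 0 -0.046; -68 -57 -44 0 0 -0.069; -91 -76 -59 0 0 -0.092; -113 -95 -74 0 0 -0.115; -138 -119 -79 0 0 -0.145; -163 -142 -84 0 0 -0.175; -188 -166 -89 0 0 -0.205; -212 -189 -94 0 0 -0.235; -237 -213 -99 0 0 -0.265; -262 -236 -104 0 0 -0.295; -287 -260 -109 0 0 -0.325; -311 -283 -114 0 0 -0.355
[154. 636. 385.] [[0.35, 0.94, -0.0], [0.9, -0.34, 0.28], [0.26, -0.1, -0.96]] [[335.19749924   0.         317.10205601]
 [  0.         335.19749924 236.63362461]
 [  0.           0.           1.        ]]
```

Emit:
send_rows(increments="-23 -19 -15 0 0 -0.023; -45 -38 -30 0 0 -0.046; -68 -57 -44 0 0 -0.069; -91 -76 -59 0 0 -0.092; -113 -95 -74 0 0 -0.115; -138 -119 -79 0 0 -0.145; -163 -142 -84 0 0 -0.175; -188 -166 -89 0 0 -0.205; -212 -189 -94 0 0 -0.235; -237 -213 -99 0 0 -0.265; -262 -236 -104 0 0 -0.295; -287 -260 -109 0 0 -0.325; -311 -283 -114 0 0 -0.355; -311 -283 -114 0 0 -0.355; -311 -283 -114 0 0 -0.355", grip=0.15)

```text
time_s: 2.75
ee_pos: [420.5, 233.8, 300.7]
ee_rot: [3.141, 0.001, 3.135]
force: [-0.2, 1.1, -0.9]
grip_width: 0.852
```

```bash
python3 - <<'E'
from h import *
s=robot.state(); print(s['ee_pos'],s['ee_rot'],s['time_s'],s['grip_width'],s['force'])
c=get_calibration('wrist'); save(grab_frame('wrist'),'w1'); np.savez('w1.npz',**{k:np.array(v) for k,v in c.items()})
for l in ['unit','unit_port','nest','nest_seat']:
  for r in mark_of('wrist',l)[:3]:
    if r['score']>.3:
      p=w(r['point'],c); print(l,round(r['score'],2),p.round(1),proj(p,c).round())
E
```

```text
[420.51592893 233.83232951 300.73163587] [3.14057943e+00 1.12852001e-03 3.13539914e+00] 2.75 0.8521166897358878 [-0.17484018  1.14824907 -0.89889541]
unit 0.68 [451.7 242.4  -0.7] [323. 215.]
unit 0.66 [268.2 238.8   2.4] [320.  83.]
unit 0.56 [275.8 335.9  -0.6] [390.  89.]
unit_port 0.67 [262.9 261.5  31.9] [338.  75.]
unit_port 0.58 [244.  357.8  35.1] [415.  57.]
nest 0.75 [ 278.1 -188.2    1.2] [ 9. 93.]
nest 0.61 [575.5 569.4   2.3] [525. 289.]
nest 0.6 [642.1 223.   -1.4] [311. 325.]
nest_seat 0.84 [641.4 221.2  16.8] [310. 331.]
nest_seat 0.71 [574.7 573.1  18.5] [534. 293.]
```

View pics/w1.png

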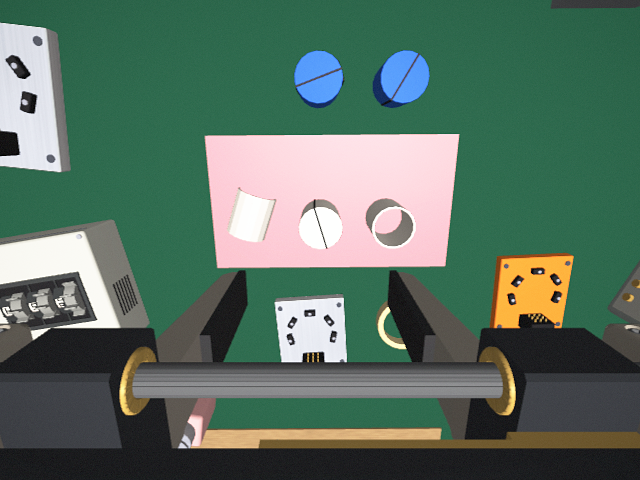

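```bash
python3 - <<'E'
from h import *
im=cv2.imread('pics/w1.png'); 
c={k:v for k,v in np.load('w1.npz').items()}
cv2.imwrite('pics/c1.png',np.hstack([cv2.resize(im[190:260,285:355],(400,400),interpolation=cv2.INTER_CUBIC),cv2.resize(im[285:365,270:350],(400,400),interpolation=cv2.INTER_CUBIC)]))
# white top
roi=im[190:260,285:355].astype(int); white=((roi.min(2)>200)&(roi.max(2)-roi.min(2)<25)).astype(np.uint8)
n,l,st,ce=cv2.connectedComponentsWithStats(white); print(st,ce+[285,190])
dark=(roi.max(2)<120)
cnt=cv2.findContours(white,cv2.RETR_EXTERNAL,cv2.CHAIN_APPROX_NONE)[0]
pts=np.vstack([k for k in cnt if len(k)>10])[:,0]; h=cv2.convexHull(pts.astype(np.int32)); el=cv2.fitEllipse(h); print(el)
ctr=np.array(el[0])+[285,190]; print('top center',onplane(*ctr,69,c))
yy,xx=np.nonzero(dark); sel=np.hypot(xx-el[0][0],yy-el[0][1])<18
P=np.array([onplane(x+285,y+190,69,c)[:2] for x,y in zip(xx[sel],yy[sel])]); d=P-P.mean(0); u=np.linalg.svd(d)[2][0]; print(len(P),'seam angle',np.arctan2(u[1],u[0]),P.mean(0))
E
```

```text
[[   0    0   70   70 3522]
 [  30   17   28   41  698]
 [  14   19   27   40  680]] [[319.22827939 223.28932425]
 [329.34383954 224.85959885]
 [310.80294118 230.40147059]]
((35.203609466552734, 37.64139938354492), (41.597408294677734, 43.736209869384766), 82.28112030029297)
top center [454.19186794 237.8204983   69.        ]
18 seam angle 0.2887538273811888 [453.50300068 237.2937481 ]
```

View pics/c1.png

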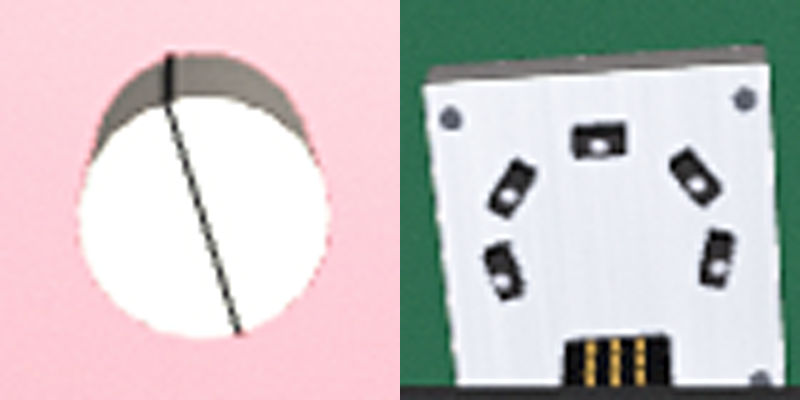

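```bash
python3 - <<'E'
from h import *
c={k:v for k,v in np.load('w1.npz').items()}
f=lambda x,y,z=16:onplane(x/5+270-.4,y/5+285-.4,z,c)
a,b=f(451,120),f(745,100); d=b-a; print('screws',a,b,np.linalg.norm(d),'yaw',np.arctan2(-d[0],d[1]))
a,b=f(424,85),f(768,64); d=b-a; print('corner',a,b,np.linalg.norm(d),'yaw',np.arctan2(-d[0],d[1]))
yaw=np.arctan2(-d[0],d[1]); m=(a+b)/2; print('seat',m+57*np.array([np.cos(yaw),np.sin(yaw),0]))
s=[f(x,y,20) for x,y in [(598,140),(511,190),(504,270),(696,178),(717,259)]]
x,y=np.array(s)[:,0],np.array(s)[:,1]
sol=np.linalg.lstsq(np.c_[2*x,2*y,np.ones(5)],x*x+y*y,rcond=None)[0]; print('circle',sol[:2],np.sqrt(sol[2]+sol[0]**2+sol[1]**2), np.array(s).round(1)[:,:2].tolist())
for l,ref in []: pass
from p import plan
plan([(454,237.5,125,3.43-0.0),(454,237.5,52,3.43,12)])
E
```

```text
screws [601.97059617 301.14929552  16.        ] [595.52744658 394.64420639  16.        ] 93.71666091945073 yaw 0.0688056553650919
corner [589.57774112 292.20977292  16.        ] [582.97494381 400.94980764  16.        ] 108.94031431224187 yaw 0.06064647958787305
seat [643.17155172 350.03452096  16.        ]
circle [642.89784977 352.6836439 ] 35.91717739010348 [[607.2, 347.6], [624.9, 320.6], [654.2, 319.5], [621.0, 379.7], [650.6, 388.6]]
12 rows
-7 0 35 -0 -0 -0.058; -14 0 70 -0 -0 -0.115; -21 1 105 -0 -0 -0.173; -28 1 140 -0 -0 -0.23; -35 1 175 -0 -0.001 -0.288; -35 1 185 -0 -0.001 -0.288; -35 1 196 -0 -0.001 -0.288; -35 1 206 -0 -0.001 -0.288; -35 1 216 -0 -0.001 -0.288; -35 1 227 -0 -0.001 -0.288; -35 1 237 -0 -0.001 -0.288; -35 1 248 -0 -0.001 -0.288
```

```bash
python3 - <<'E'
from h import *
c={k:v for k,v in np.load('w1.npz').items()}
f=lambda x,y,z=16:onplane((x-400)/5+270-.4,y/5+285-.4,z,c)
a,b=f(451,120),f(745,100); d=b-a; print('screws',a,b,np.linalg.norm(d),'yaw',np.arctan2(-d[0],d[1]))
a,b=f(424,85),f(768,64); d=b-a; print('corner',a,b,np.linalg.norm(d),'yaw',np.arctan2(-d[0],d[1]))
yaw=np.arctan2(-d[0],d[1]); m=(a+b)/2; print('seat',m+57*np.array([np.cos(yaw),np.sin(yaw),0]))
s=[f(x,y,20) for x,y in [(598,140),(511,190),(504,270),(696,178),(717,259)]]
x,y=np.array(s)[:,0],np.array(s)[:,1]
sol=np.linalg.lstsq(np.c_[2*x,2*y,np.ones(5)],x*x+y*y,rcond=None)[0]; print('circle',sol[:2],np.sqrt(sol[2]+sol[0]**2+sol[1]**2))
E
```

```text
screws [601.11517355 173.26974791  16.        ] [594.67701786 267.17048631  16.        ] 94.12119061024703 yaw 0.06845628370645784
corner [588.73176321 165.14943021  16.        ] [582.13406583 274.3029215   16.        ] 109.35270582055853 yaw 0.060370767467405315
seat [642.32907412 223.16521971  16.        ]
circle [642.21022288 223.21599213] 35.97165185501712
```

Emit:
send_rows(increments="-7 0 35 0 0 -0.058; -14 0 70 0 0 -0.115; -21 1 105 0 0 -0.173; -28 1 140 0 0 -0.23; -35 1 175 0 0 -0.288; -35 1 190 0 0 -0.288; -35 1 200 0 0 -0.288; -35 1 210 0 0 -0.288; -35 1 220 0 0 -0.288; -35 1 230 0 0 -0.288; -35 1 240 0 0 -0.288; -35 1 248 0 0 -0.288; -35 1 248 0 0 -0.288; -35 1 248 0 0 -0.288")

```text
time_s: 4.17
ee_pos: [453.6, 237.4, 51.6]
ee_rot: [-3.141, -0.001, -2.853]
force: [0.2, 0.0, 0.8]
grip_width: 0.852
```

```bash
python3 - <<'E'
from h import *
save(grab_frame('wrist'),'w2')
E
```

```text
(no output)
```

View pics/w2.png

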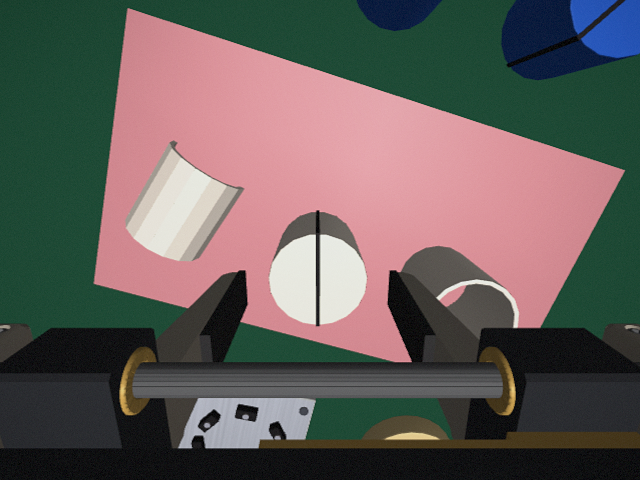

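Seam upright and centred between the jaws. Closing.

Emit:
send_rows(increments="0 0 0 0 0 0; 0 0 0 0 0 0; 0 0 0 0 0 0; 0 0 0 0 0 0; 0 0 0 0 0 0; 0 0 0 0 0 0", grip=1, newtons=25)

```text
time_s: 4.72
ee_pos: [454.0, 237.6, 52.1]
ee_rot: [3.141, 0.0, -2.853]
force: [0.2, -0.8, -0.1]
grip_width: 0.439
```

```bash
python3 - <<'E'
from p import *
s=robot.state(); print(s['ee_pos'],s['grip_width']*92,s['force'])
plan([(454,237.5,110,3.43,30),(642.3,223.2,110,3.142+.064)])
E
```

```text
[453.99404466 237.62855659  52.10180106] 40.39788883575888 [ 0.18996716 -0.79262447 -0.09970649]
7 rows
0 -0 -29 0 0 0; 0 -0 -58 0 0 0; -35 -14 -58 0 0 0.045; -71 -27 -58 0 0 0.09; -106 -40 -58 0 0 0.135; -141 -54 -58 0 0 0.179; -176 -67 -58 0 0 0.224
```

```bash
python3 - <<'E'
from h import *
print(robot.state()['grip_width']);save(grab_frame('wrist'),'w3');print(robot.state()['grip_width'])
E
```

```text
0.4391074873452052
0.396485536058476
```

View pics/w3.png

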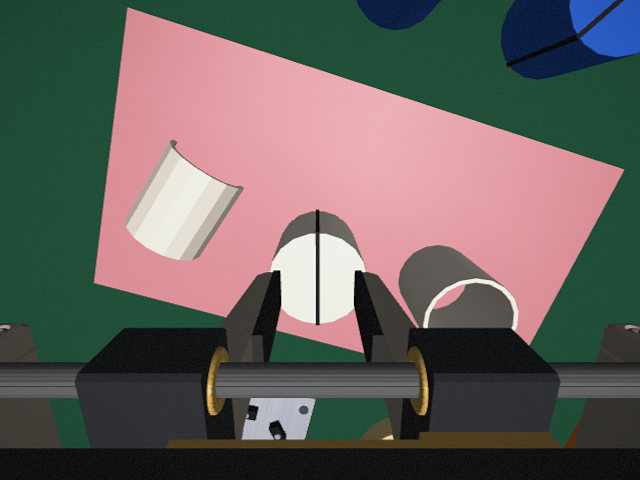

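```bash
python3 - <<'E'
from p import *
s=robot.state(); c=get_calibration('wrist'); R=Ro.from_euler('xyz',s['ee_rot']); print(s['ee_pos'],s['grip_width'],s['time_s'])
for p in [(0,0,-17),(0,29,-17),(0,29,11),(10,29,11),(-10,29,11),(10,18,11),(-10,18,11),(10,18,-10),(10,18,-30),(0,0,49)]:
    print(p,proj(s['ee_pos']+R.apply(p),c).round())
E
```

```text
[453.93888899 237.61152739  52.0512103 ] 0.396485536058476 4.7667
(0, 0, -17) [318. 279.]
(0, 29, -17) [367. 279.]
(0, 29, 11) [361. 262.]
(10, 29, 11) [362. 248.]
(-10, 29, 11) [361. 276.]
(10, 18, 11) [345. 248.]
(-10, 18, 11) [344. 276.]
(10, 18, -10) [348. 258.]
(10, 18, -30) [351. 271.]
(0, 0, 49) [317. 245.]
```

```bash
python3 - <<'E'
from p import *
print(robot.tips_ahead)
c=get_calibration('side'); im=grab_frame('side'); s=robot.state()
print(s['grip_width'],proj(s['ee_pos'],c),proj(s['ee_pos']+[0,0,-11],c))
save(cv2.resize(im[120:280,180:360],(720,640)[:1]+(600,),interpolation=cv2.INTER_CUBIC),'s3')
E
```

```text
11.0
0.3511381947268883 [265.43155426 212.66983652] [265.73265956 215.54660604]
```

View pics/s3.png

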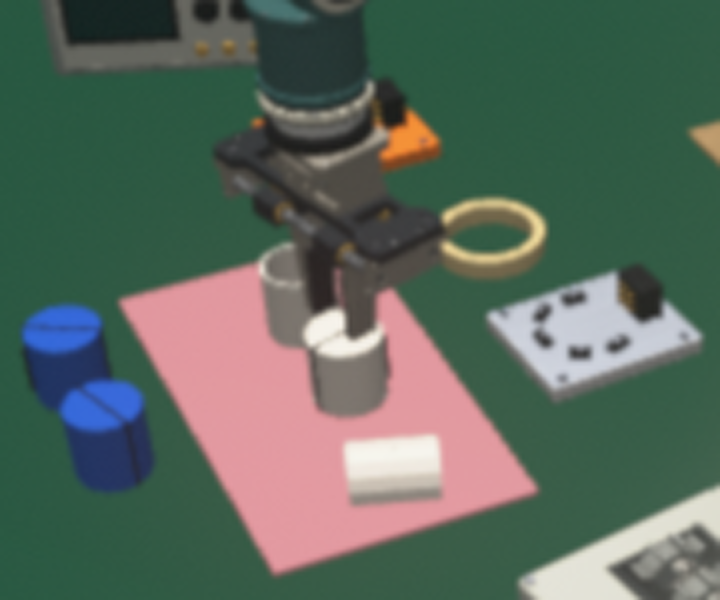

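The fingertips look higher than the stated 11 mm ahead of the TCP, because the jaws are closing above the unit (side crop near (360,335)). I'll open again and measure the real tip position.

```bash
python3 - <<'E'
from p import *
im=cv2.imread('pics/w2.png'); cv2.imwrite('pics/c2.png',cv2.resize(im[230:370,200:440],(800,467),interpolation=cv2.INTER_CUBIC))
s=robot.state(); c=get_calibration('wrist'); R=Ro.from_euler('xyz',s['ee_rot'])
for uv,n,sc in [((389,271),'w2 inner',143/78.4),((355,271),'w3 inner',75/ (0.42*92))]:
    d=c['mtx'][0][0]/sc; pc=np.linalg.inv(c['mtx'])@np.array([uv[0],uv[1],1])*d
    print(n,d,R.inv().apply(w(pc,c)-s['ee_pos']).round(1))
for z in (-40,-30,-20,-10,0,11): print(z,[proj(s['ee_pos']+R.apply((x,39.2,z)),c).round(1) for x in (10,-10)])
E
```

```text
w2 inner 183.7726149691195 [  8.8  39.1 -27. ]
w3 inner 172.69375160955258 [ 13.   19.2 -37.4]
-40 [array([394.5, 278.4]), array([392.1, 313.6])]
-30 [array([390.4, 271.1]), array([388.2, 304.7])]
-20 [array([386.7, 264.5]), array([384.7, 296.6])]
-10 [array([383.4, 258.5]), array([381.6, 289.3])]
0 [array([380.3, 253.1]), array([378.7, 282.7])]
11 [array([377.3, 247.7]), array([375.8, 276. ])]
```

View pics/c2.png

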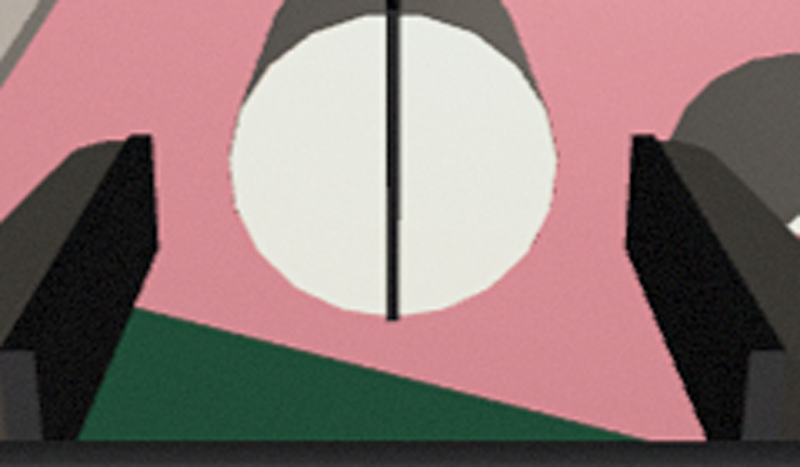

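The pad edges at (389,271) and (388,304) fit tips at tool z ≈ -30, so the fingers really end 41 mm short of the stated value. I'll take tips = TCP z + 30, reopen and go down 41 mm.

Emit:
send_rows(increments="0 0 0 0 0 0; 0 0 0 0 0 0; 0 0 0 0 0 0; 0 0 0 0 0 0; 0 0 0 0 0 0; 0 0 0 0 0 0; 0 0 0 0 0 0", grip=0.15)

```text
time_s: 5.4
ee_pos: [453.9, 237.6, 52.0]
ee_rot: [3.141, -0.0, -2.853]
force: [0.1, 0.3, -0.3]
grip_width: 0.834
```

Emit:
send_rows(increments="0 0 5 0 0 0; 0 0 12 0 0 0; 0 0 20 0 0 0; 0 0 28 0 0 0")

```text
time_s: 5.73
ee_pos: [453.7, 237.5, 23.0]
ee_rot: [-3.142, -0.001, -2.853]
force: [-0.1, 0.4, -0.4]
grip_width: 0.849
```

```bash
python3 - <<'E'
from h import *
s=robot.state();print(s['ee_pos'],s['force'],s['grip_width']);save(grab_frame('wrist'),'w4')
im=grab_frame('side');save(cv2.resize(im[120:280,180:360],(720,600),interpolation=cv2.INTER_CUBIC),'s4')
E
```

```text
[453.6754061  237.5031656   22.98184642] [-0.1218364   0.36145942 -0.36553424] 0.8487666045707158
```

View pics/w4.png

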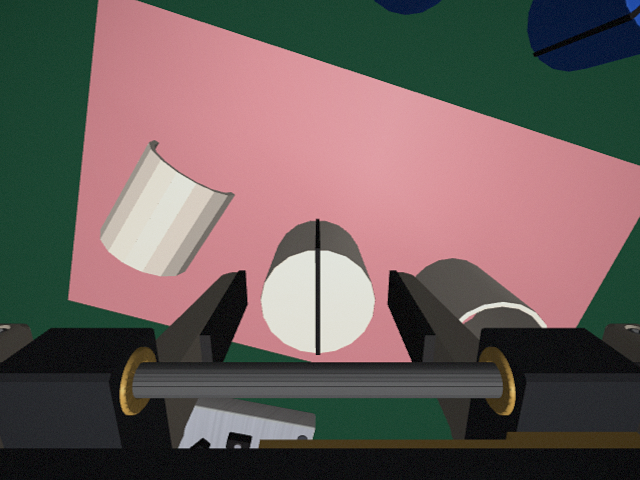

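View pics/s4.png

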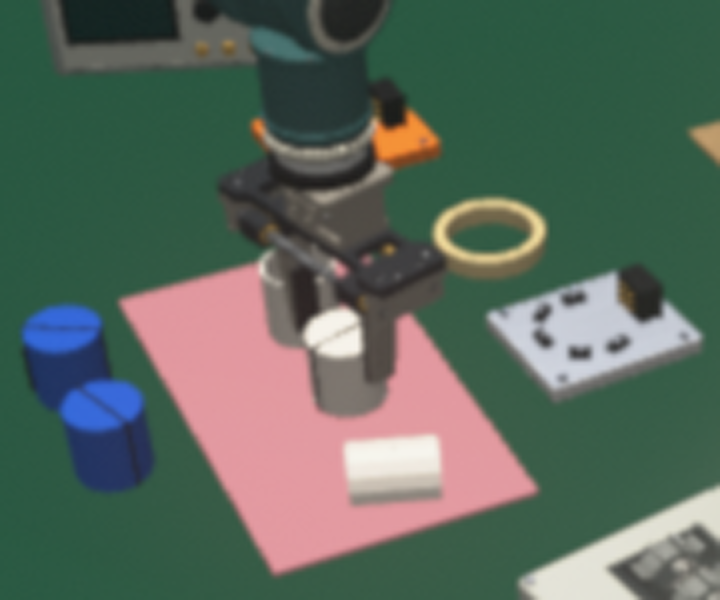

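Emit:
send_rows(increments="0 0 6 0 0 0; 0 0 11 0 0 0; 0 0 11 0 0 0")

```text
time_s: 6.08
ee_pos: [452.0, 236.4, 10.1]
ee_rot: [-3.14, -0.005, -2.853]
force: [-0.3, -0.2, 0.1]
grip_width: 0.846
```

Emit:
send_rows(increments="0 0 0 0 0 0; 0 0 0 0 0 0; 0 0 0 0 0 0; 0 0 0 0 0 0; 0 0 0 0 0 0", grip=1, newtons=25)

```text
time_s: 6.5
ee_pos: [452.1, 236.7, 10.3]
ee_rot: [-3.141, -0.005, -2.853]
force: [-0.7, 1.0, 0.2]
grip_width: 0.622
```

```bash
python3 - <<'E'
from p import *
s=robot.state(); print(s['ee_pos'],s['grip_width']*92,s['force'])
plan([(454,237.5,75,3.43,30),(642.3,223.2,75,3.142+.064)])
E
```

```text
[452.08267415 236.70653435  10.28103313] 57.18887086583734 [-0.67330867  1.00369057  0.16347902]
8 rows
-1 0 -22 -0 -0.002 0; -1 0 -43 -0.001 -0.003 0; -2 0 -65 -0.001 -0.005 0; -37 -13 -65 -0.001 -0.005 0.045; -72 -27 -65 -0.001 -0.005 0.09; -108 -40 -65 -0.001 -0.004 0.135; -143 -54 -65 -0.001 -0.004 0.18; -178 -67 -65 -0.002 -0.004 0.224
```

Emit:
send_rows(increments="0 0 -10 0 0 0; 0 0 -30 0 0 0; -2 0 -65 0 -0.005 0; -37 -13 -65 0 -0.005 0.045; -72 -27 -65 0 -0.005 0.09; -108 -40 -65 0 -0.004 0.135; -143 -54 -65 0 -0.004 0.18; -178 -67 -65 0 -0.004 0.224; -178 -67 -65 0 -0.004 0.224; -178 -67 -65 0 -0.004 0.224")

```text
time_s: 7.33
ee_pos: [643.1, 221.6, 74.0]
ee_rot: [-3.139, -0.001, -3.079]
force: [-0.7, 0.3, -2.1]
grip_width: 0.629
```

```bash
python3 - <<'E'
from p import *
s=robot.state(); print(s['ee_pos'],s['ee_rot'],s['grip_width']*92,s['force'],s['joint_pos'])
c=get_calibration('wrist'); save(grab_frame('wrist'),'w5'); np.savez('w5.npz',**{k:np.array(v) for k,v in c.items()})
im=grab_frame('side');save(cv2.resize(im[120:280,220:400],(720,600),interpolation=cv2.INTER_CUBIC),'s5')
E
```

```text
[643.05301342 221.6285655   74.01332773] [-3.13852868e+00 -8.64210819e-04 -3.07901446e+00] 57.878938059979234 [-0.74030552  0.29883352 -2.07049043] [-0.52889554  0.63916569  0.21118205  1.61474601 -0.15612039  0.9060844
  1.37187206]
```

View pics/w5.png

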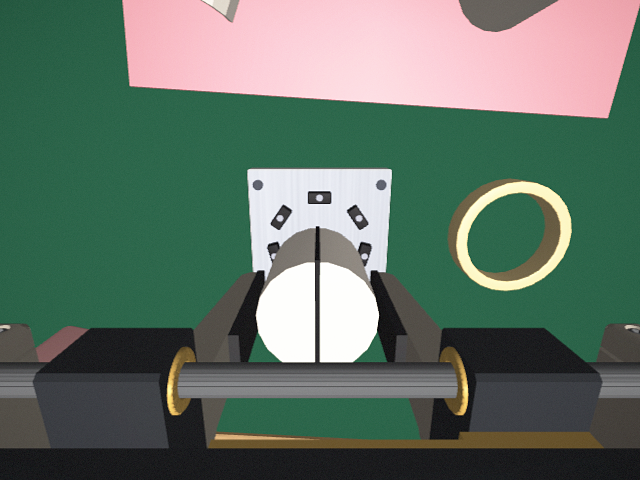

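View pics/s5.png

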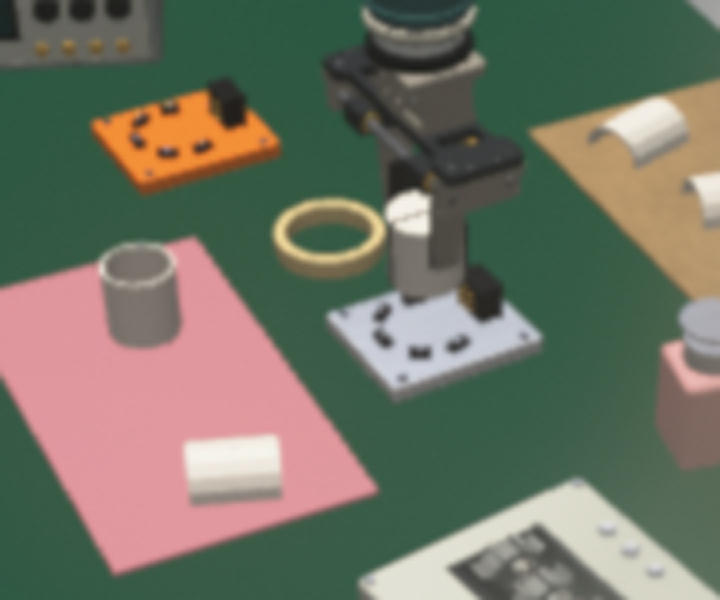

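```bash
python3 - <<'E'
from p import *
c={k:v for k,v in np.load('w5.npz').items()}; im=cv2.imread('pics/w5.png')
# unit top
roi=im[240:400,240:400]; wh=(roi.min(2)>225).astype(np.uint8); n,l,st,ce=cv2.connectedComponentsWithStats(wh)
yy,xx=np.nonzero(wh); print(xx.min()+240,xx.max()+240,yy.min()+240,yy.max()+240)
cnt=np.vstack(cv2.findContours(wh,cv2.RETR_EXTERNAL,cv2.CHAIN_APPROX_NONE)[0])[:,0]+240
cnt=cnt[(cnt[:,1]<355)]
W=np.array([onplane(x,y,132.7,c)[:2] for x,y in cnt]); hull=cv2.convexHull(W.astype(np.float32))[:,0]
from scipy.optimize import least_squares
r=least_squares(lambda p:np.hypot(hull[:,0]-p[0],hull[:,1]-p[1])-p[2],[643,222,29],loss='soft_l1'); print('unit top',r.x)
dk=(roi.max(2)<110); sm=[(x+240,y+240) for y,x in zip(*np.nonzero(dk)) if 270<y+240<355 and 300<x+240<335]
P=np.array([onplane(x,y,132.7,c)[:2] for x,y in sm]); u=np.linalg.svd(P-P.mean(0))[2][0]; print('seam',np.arctan2(u[1]*np.sign(u[0]),abs(u[0])),P.mean(0))
cv2.imwrite('pics/c5.png',cv2.resize(im[160:290,240:400],(800,650)[:1]+(600,),interpolation=cv2.INTER_CUBIC))
E
```

```text
252 386 240 361
unit top [632.08261585 221.04860786  36.09285418]
seam 0.06077623782378761 [642.32134157 221.32752489]
```

View pics/c5.png

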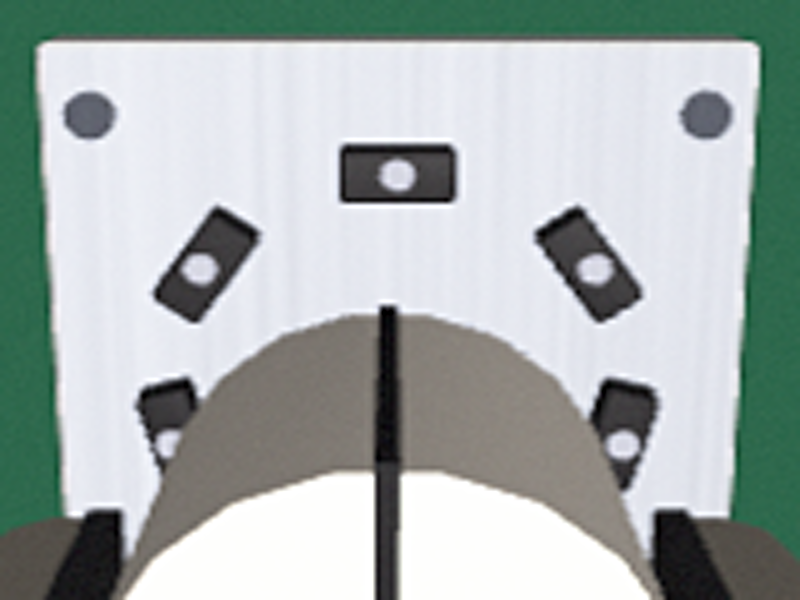

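```bash
python3 - <<'E'
from p import *
from scipy.optimize import least_squares
c={k:v for k,v in np.load('w5.npz').items()}; im=cv2.imread('pics/w5.png')
f=lambda x,y,z:onplane(240+(x+.5)/5-.5,160+(y+.5)/4.615-.5,z,c)
a,b=f(90,115,16),f(706,115,16); d=b-a; yaw=np.arctan2(-d[0],d[1]); print('screws',a,b,np.linalg.norm(d),yaw)
m=(a+b)/2; print('from corner',)
a,b=f(38,44,16),f(758,44,16); d=b-a; yw=np.arctan2(-d[0],d[1]); m=(a+b)/2; print('edge',np.linalg.norm(d),yw,'seat',m+57*np.array([np.cos(yw),np.sin(yw),0]))
for z in (16,24):
  S=np.array([f(x,y,z) for x,y in [(398,175),(200,268),(595,268),(622,444),(170,445)]])
  r=least_squares(lambda p:np.hypot(S[:,0]-p[0],S[:,1]-p[1])-p[2],[643,222,36]); print(z,'circle',r.x,r.fun.round(1))
# unit rim
E=[]
g=cv2.cvtColor(im,cv2.COLOR_BGR2GRAY).astype(int)
for y in range(290,352,2):
    row=g[y]; 
    l=[x for x in range(245,316) if row[x]<200<=row[x+1]]; rr=[x for x in range(320,395) if row[x]>=200>row[x+1]]
    if l: E.append((l[-1]+.5,y)); 
    if rr: E.append((rr[0]+.5,y))
# front rim upper arc
for x in range(275,362,3):
    if abs(x-317)<5: continue
    col=g[:,x]; t=[y for y in range(255,310) if col[y]<200<=col[y+1]]
    if t: E.append((x,t[-1]+.5))
E=np.array(E); W=np.array([onplane(x,y,132.7,c)[:2] for x,y in E])
r=least_squares(lambda p:np.hypot(W[:,0]-p[0],W[:,1]-p[1])-p[2],[643,222,29],loss='soft_l1'); print('unit top',r.x,np.abs(r.fun).max().round(1))
r=least_squares(lambda p:np.hypot(W[:,0]-p[0],W[:,1]-p[1])-29,[643,222],loss='soft_l1'); print('unit top fix r',r.x)
E
```

```text
screws [600.6704877  173.18086483  16.        ] [594.73377151 266.89042623  16.        ] 93.89742539635017 0.06326774776686808
from corner
edge 108.38964416759897 0.06314259628669369 seat [643.0817213 222.8795768  16.       ]
16 circle [645.40234589 222.8901114   37.8750293 ] [-0.1 -0.1  0.2 -0.1  0.1]
24 circle [642.92130635 222.71160909  36.69402442] [-0.1 -0.1  0.2 -0.1  0.1]
unit top [645.68962303 221.78898538  28.46706168] 0.5
unit top fix r [646.16032419 221.82948303]
```

```bash
python3 - <<'E'
from p import *
plan([(640.8,222.3,74,3.142+.065),(640.8,222.3,32,3.142+.065,15)])
E
```

```text
4 rows
-0 -1 0 -0.002 -0.003 -0; -0 -1 14 -0.002 -0.003 -0; -0 -1 28 -0.002 -0.003 -0; -0 -1 42 -0.002 -0.003 -0
```

```bash
python3 - <<'E'
from p import *
s=robot.state(); print(s['ee_pos'],s['ee_rot'],s['joint_vel'].round(3),s['time_s'])
c=get_calibration('wrist'); o=np.load('w5.npz'); print(-np.array(c['R']).T@np.array(c['t']).ravel(), -o['R'].T@o['t'].ravel())
E
```

```text
[640.44705247 223.38537996  74.10359283] [-3.13990007e+00 -2.66585114e-03 -3.07627249e+00] [-0.011 -0.015 -0.008  0.015 -0.001 -0.006  0.001] 7.4333
[563.61668313 218.39962076 272.77304113] [565.83498175 217.16551181 272.56137059]
```

Emit:
send_rows(increments="0 -1 0 0 -0.003 0; 0 -1 14 0 -0.003 0; 0 -1 28 0 -0.003 0; 0 -1 40 0 -0.003 0; 0 -1 40 0 -0.003 0; 0 -1 40 0 -0.003 0; 0 -1 40 0 -0.003 0")

```text
time_s: 8.02
ee_pos: [640.4, 222.3, 33.8]
ee_rot: [-3.14, 0.0, -3.076]
force: [-0.1, -0.5, -1.8]
grip_width: 0.624
```

```bash
python3 - <<'E'
from p import *
s=robot.state(); print(s['ee_pos'],s['ee_rot'],s['grip_width']*92,s['force'],s['joint_vel'].round(3))
c=get_calibration('wrist'); save(grab_frame('wrist'),'w6'); np.savez('w6.npz',**{k:np.array(v) for k,v in c.items()})
im=cv2.imread('pics/w6.png'); cv2.imwrite('pics/c6.png',cv2.resize(im[130:380,220:420],(600,600)))
plan([(640.8,222.3,23,3.142+.064,2)])
E
```

```text
[640.43380075 222.25860152  33.82799335] [-3.13965295e+00  1.08456546e-04 -3.07623266e+00] 57.43908588837107 [-0.0997348  -0.53974098 -1.8071577 ] [ 0.002 -0.014  0.003 -0.011 -0.002  0.    -0.   ]
6 rows
0 -0 2 -0 0 0; 0 -0 4 -0.001 0 0; 0 -0 6 -0.001 0.001 0; 0 -0 8 -0.001 0.001 0.001; 0 -0 9 -0.001 0.001 0.001; 0 -0 11 -0.002 0.001 0.001
```

View pics/c6.png

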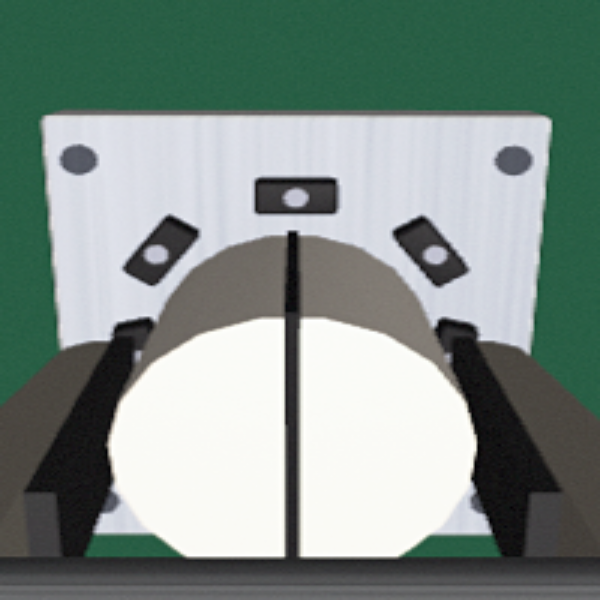

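```bash
python3 - <<'E'
from p import *
c={k:v for k,v in np.load('w6.npz').items()}
f=lambda x,y,z:onplane(220+(x+.5)/3-.5,130+(y+.5)/2.4-.5,z,c)
for z in (26.5,28.5): print(z,f(292,236,z))
print('top near rim',f(292,317,92.5)); print('L/R rim',f(108,446,92.5),f(476,446,92.5))
a,b=f(45,116,16),f(550,116,16); m=(a+b)/2; d=b-a; yw=np.arctan2(-d[0],d[1]); print('edge',np.linalg.norm(d),yw,'seat',m+57*np.array([np.cos(yw),np.sin(yw),0]))
print('front stop outer/inner top', f(296,180,24),f(296,208,24))
E
```

```text
26.5 [616.31382489 220.38104813  26.5       ]
28.5 [615.7963812  220.35106984  28.5       ]
top near rim [614.65942236 220.40405929  92.5       ]
L/R rim [643.08945971 193.66226574  92.5       ] [639.29214957 250.60923197  92.5       ]
edge 107.60609723057475 0.0658135835678195 seat [642.89459429 223.27178915  16.        ]
front stop outer/inner top [601.77468359 220.26251124  24.        ] [609.26521353 220.76245838  24.        ]
```

Emit:
send_rows(increments="1 0.8 2 0 0 0; 1 0.8 4 0 0 0; 1 0.8 6 0 0 0; 1 0.8 8 0 0 0; 1 0.8 9 0 0 0; 1 0.8 10 0 0 0; 1 0.8 10 0 0 0")

```text
time_s: 8.65
ee_pos: [639.6, 223.0, 24.0]
ee_rot: [-3.14, 0.001, -3.076]
force: [-0.9, -0.3, -2.7]
grip_width: 0.628
```

```bash
python3 - <<'E'
from p import *
s=robot.state(); print(s['ee_pos'],s['grip_width']*92,s['force'])
E
```

```text
[639.62008266 222.99999414  24.03574753] 57.74244336496171 [-0.88687722 -0.27512929 -2.68077098]
```

Not in contact yet; ease down another 1–2 mm.

Emit:
send_rows(increments="0 0 0.7 0 0 0; 0 0 1.4 0 0 0; 0 0 1.4 0 0 0")

```text
time_s: 8.9
ee_pos: [640.1, 223.1, 23.3]
ee_rot: [-3.14, 0.001, -3.076]
force: [0.5, 0.0, 1.1]
grip_width: 0.627
```

```bash
python3 - <<'E'
from p import *
s=robot.state(); print(s['ee_pos'],s['grip_width']*92,s['force'],s['torque'])
c=get_calibration('wrist'); save(grab_frame('wrist'),'w7')
im=cv2.imread('pics/w7.png'); cv2.imwrite('pics/c7.png',cv2.resize(im[130:380,220:420],(600,600)))
E
```

```text
[640.06060198 223.07409563  23.3061528 ] 57.66035800752221 [0.47561622 0.04906046 1.05441502] [-0.10406429  0.20351753 -0.03257181]
```

View pics/c7.png

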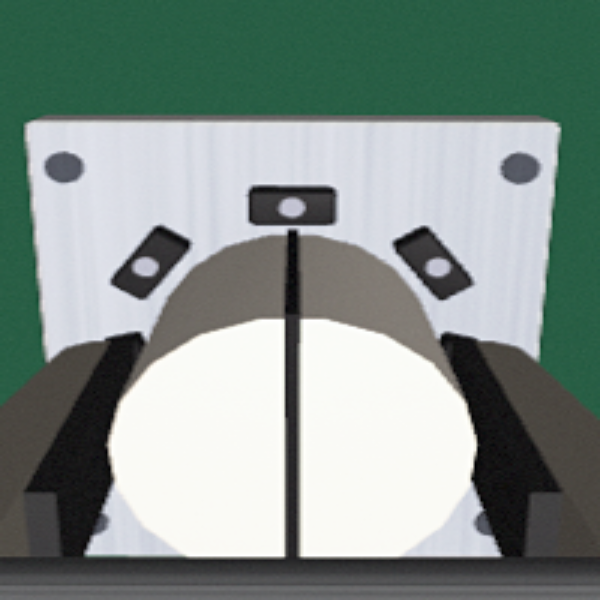

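Contact came at the expected seating height (underside at about 16 mm). Releasing and rising.

Emit:
send_rows(increments="0 0 0 0 0 0; 0 0 0 0 0 0; 0 0 0 0 0 0; 0 0 0 0 0 0; 0 0 -15 0 0 0; 0 0 -40 0 0 0; 0 0 -80 0 0 0; 0 0 -120 0 0 0; 20 0 -150 0 0 0; 50 0 -170 0 0 0; 50 0 -170 0 0 0; 50 0 -170 0 0 0", grip=0.15)

```text
time_s: 9.95
ee_pos: [590.1, 220.8, 196.2]
ee_rot: [3.141, 0.005, -3.075]
force: [0.1, -0.8, -0.3]
grip_width: 0.852
```

```bash
python3 - <<'E'
from p import *
s=robot.state(); print(s['ee_pos'],s['grip_width']*92,s['force'])
c=get_calibration('wrist'); save(grab_frame('wrist'),'w8');np.savez('w8.npz',**{k:np.array(v) for k,v in c.items()})
im=grab_frame('side');save(cv2.resize(im[150:280,260:400],(640,600),interpolation=cv2.INTER_CUBIC),'s8')
E
```

```text
[590.11052426 220.80120727 196.15333787] 78.38015508057416 [ 0.11051364 -0.75978336 -0.30596584]
```

View pics/w8.png

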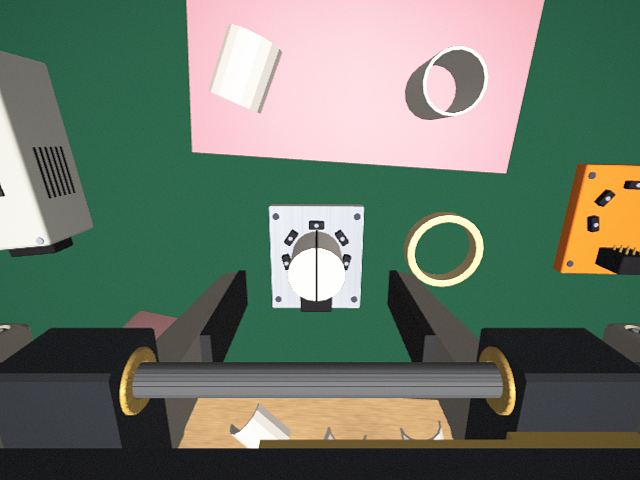

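View pics/s8.png

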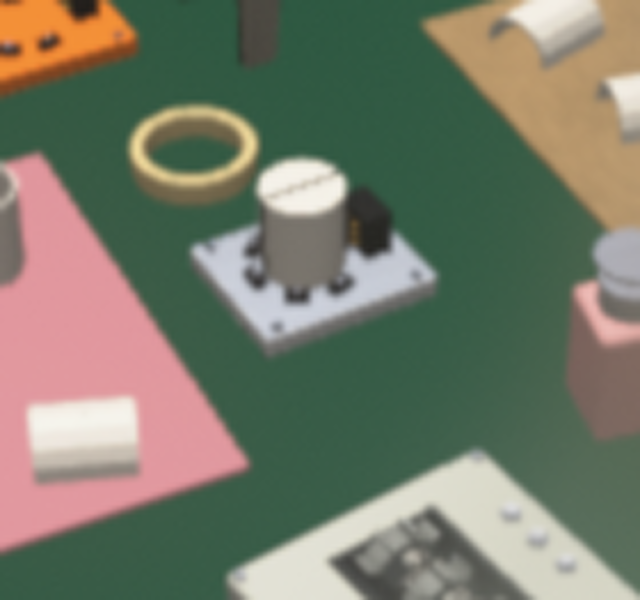

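Unit is seated in the nest: the wrist view at (317,270) has the seam in line with the contact block at (316,305), and the side view shows it upright within the stops. Next I'll view the console.

```bash
python3 - <<'E'
from p import *
plan([(560,120,250,3.142+.07),(500,-150,230,3.142+.1)],step=36)
E
```

```text
12 rows
9 -24 -14 -0 0 -0.001; 18 -49 -28 -0.001 0.001 -0.003; 27 -73 -42 -0.001 0.001 -0.004; 37 -98 -57 -0.002 0.002 -0.005; 46 -131 -54 -0.002 0.002 -0.009; 56 -164 -52 -0.002 0.002 -0.013; 66 -197 -49 -0.002 0.002 -0.017; 75 -231 -46 -0.002 0.002 -0.02; 85 -264 -44 -0.002 0.002 -0.024; 95 -297 -41 -0.002 0.002 -0.028; 104 -330 -39 -0.002 0.002 -0.032; 114 -363 -36 -0.002 0.002 -0.035
```

Emit:
send_rows(increments="9 -24 -14 0 0 0; 18 -49 -28 0 0 -0.003; 27 -73 -42 0 0 -0.004; 37 -98 -57 0 0 -0.005; 46 -131 -54 0 0 -0.009; 56 -164 -52 0 0 -0.013; 66 -197 -49 0 0 -0.017; 75 -231 -46 0 0 -0.02; 85 -264 -44 0 0 -0.024; 95 -297 -41 0 0 -0.028; 104 -330 -39 0 0 -0.032; 114 -363 -36 0 0 -0.035; 114 -363 -36 0 0 -0.035; 114 -363 -36 0 0 -0.035", grip=1)

```text
time_s: 11.22
ee_pos: [499.3, -152.3, 228.5]
ee_rot: [-3.139, -0.001, -3.047]
force: [0.6, 0.7, -0.6]
grip_width: 0.004
```

```bash
python3 - <<'E'
from p import *
s=robot.state(); print(s['ee_pos'],s['ee_rot'],s['grip_width']*92,s['force'],s['time_s'])
c=get_calibration('wrist'); save(grab_frame('wrist'),'w9');np.savez('w9.npz',**{k:np.array(v) for k,v in c.items()})
for l in ['console','wheel_left_hub','wheel_mid_hub','wheel_right_hub','start_top','stop_base']:
  for r in mark_of('wrist',l)[:2]:
    if r['score']>.3:
      p=w(r['point'],c); print(l,round(r['score'],2),p.round(1),proj(p,c).round())
E
```

```text
[ 499.25405248 -152.31091131  228.45221602] [-3.13927053e+00 -9.03234302e-04 -3.04675973e+00] 0.38308940230016636 [ 0.59722851  0.66362364 -0.56431256] 11.2167
console 0.86 [ 5.630e+02 -1.948e+02  5.000e-01] [281. 247.]
wheel_left_hub 0.71 [ 550.8 -100.9   62.3] [358. 261.]
wheel_mid_hub 0.57 [ 554.2 -135.4   62. ] [328. 261.]
wheel_right_hub 0.64 [ 562.5 -174.1   64.7] [294. 266.]
start_top 0.86 [ 621.8 -269.6  101.7] [200. 321.]
stop_base 0.93 [ 533.2 -278.2   73.5] [200. 235.]
stop_base 0.56 [ 561.5 -171.7   66.3] [296. 265.]
```

View pics/w9.png

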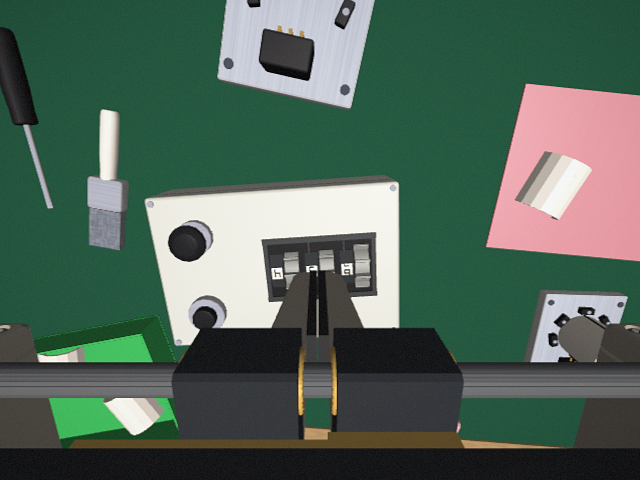

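```bash
python3 - <<'E'
from p import *
plan([(455,-145,120,3.142+.1)],step=36)
E
```

```text
4 rows
11 2 27 -0 0 0; 22 4 55 -0.001 0.001 0.001; 34 6 82 -0.001 0.001 0.001; 45 8 109 -0.002 0.001 0.002
```

Emit:
send_rows(increments="11 2 27 0 0 0; 22 4 55 0 0 0; 34 6 82 0 0 0; 45 8 109 0 0 0; 45 8 109 0 0 0; 45 8 109 0 0 0")

```text
time_s: 12.07
ee_pos: [454.6, -144.9, 120.2]
ee_rot: [-3.14, -0.001, -3.039]
force: [1.9, 0.1, 0.6]
grip_width: 0.005
```

```bash
python3 - <<'E'
from p import *
s=robot.state(); print(s['ee_pos'],s['ee_rot'],s['force'],s['time_s'])
c=get_calibration('wrist'); save(grab_frame('wrist'),'w10');np.savez('w10.npz',**{k:np.array(v) for k,v in c.items()})
for l in ['console','wheel_left_hub','wheel_mid_hub','wheel_right_hub','start_top','stop_base']:
  for r in mark_of('wrist',l)[:2]:
    if r['score']>.3:
      p=w(r['point'],c); print(l,round(r['score'],2),p.round(1),proj(p,c).round())
E
```

```text
[ 454.55533739 -144.92287125  120.16771753] [-3.14043908e+00 -5.04934827e-04 -3.03883468e+00] [1.88726519 0.14109529 0.57844933] 12.0667
console 0.88 [ 562.  -192.8    3.1] [262. 318.]
wheel_left_hub 0.68 [ 534.2 -279.8   75.8] [143. 323.]
wheel_mid_hub 0.67 [ 556.2 -136.5   62.5] [315. 352.]
start_top 0.62 [ 622.5 -271.7   98.8] [143. 434.]
stop_base 0.72 [ 533.7 -281.7   77.2] [139. 323.]
```

View pics/w10.png

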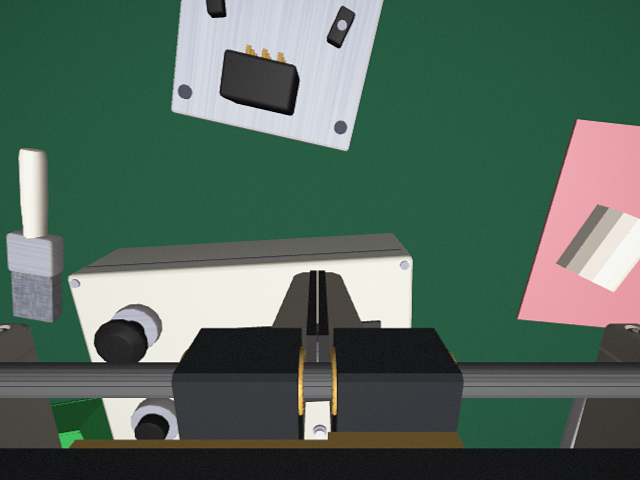

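```bash
python3 - <<'E'
from p import *
plan([(500,-140,150,3.142+.1),(635,-140,110,3.142+.1)],step=36)
E
```

```text
6 rows
-22 0 -14 -0.001 0.002 0.001; -44 1 -28 -0.002 0.004 0.002; -78 -2 -18 -0.002 0.004 0.002; -111 -6 -8 -0.002 0.004 0.002; -145 -9 2 -0.002 0.004 0.002; -178 -13 12 -0.002 0.004 0.002
```

Emit:
send_rows(increments="-22 0 -14 0 0 0; -44 1 -28 0 0 0; -78 -2 -18 0 0 0; -111 -6 -8 0 0 0; -145 -9 2 0 0 0; -178 -13 12 0 0 0; -178 -13 12 0 0 0; -178 -13 12 0 0 0")

```text
time_s: 13.08
ee_pos: [634.9, -139.9, 108.6]
ee_rot: [-3.139, 0.001, -3.038]
force: [-1.2, -0.4, 0.5]
grip_width: 0.008
```

```bash
cat > look.py <<'E'
import sys
from p import *
n=sys.argv[1]
s=robot.state(); print(s['ee_pos'].round(1),s['ee_rot'].round(3),s['force'].round(1),round(s['time_s'],2),s['joint_vel'].round(3))
c=get_calibration('wrist'); save(grab_frame('wrist'),n);np.savez(n+'.npz',**{k:np.array(v) for k,v in c.items()})
E
python3 look.py w11; python3 - <<'E'
from p import *
c=get_calibration('wrist')
for l in ['console','wheel_left_hub','wheel_mid_hub','wheel_right_hub','start_top','stop_base']:
  for r in mark_of('wrist',l)[:2]:
    if r['score']>.3:
      p=w(r['point'],c); print(l,round(r['score'],2),p.round(1),proj(p,c).round())
E
```

```text
[ 634.9 -139.9  108.6] [-3.139e+00  1.000e-03 -3.038e+00] [-1.2 -0.4  0.5] 13.08 [ 0.004 -0.06   0.021  0.054  0.01   0.004  0.002]
console 0.86 [ 557.8 -190.7    2.4] [269. 136.]
wheel_left_hub 0.91 [ 551.9 -100.9   65.8] [386. 140.]
wheel_mid_hub 0.97 [ 555.2 -137.3   62.5] [333. 140.]
wheel_right_hub 0.58 [ 561.  -171.1   67.1] [284. 143.]
start_top 0.64 [ 620.1 -269.7  102.4] [116. 224.]
stop_base 0.81 [ 533.6 -280.1   76.6] [115.  80.]
```

View pics/w11.png

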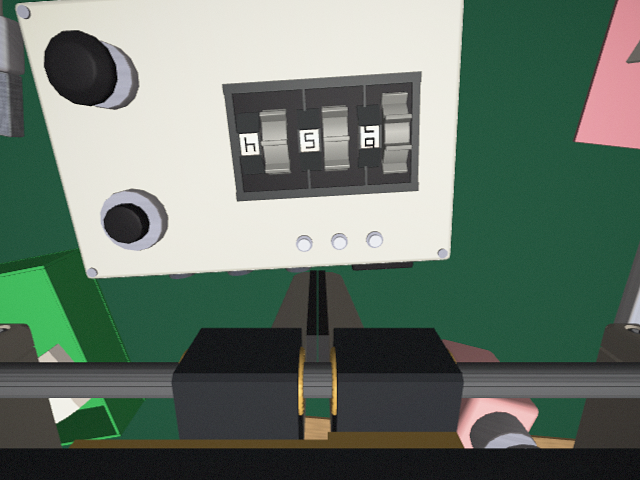

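```bash
python3 - <<'E'
import cv2
im=cv2.imread('pics/w11.png'); cv2.imwrite('pics/c11.png',cv2.rotate(cv2.resize(im[65:210,215:430],(800,540),interpolation=cv2.INTER_CUBIC),cv2.ROTATE_180))
E
```

```text
(no output)
```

View pics/c11.png

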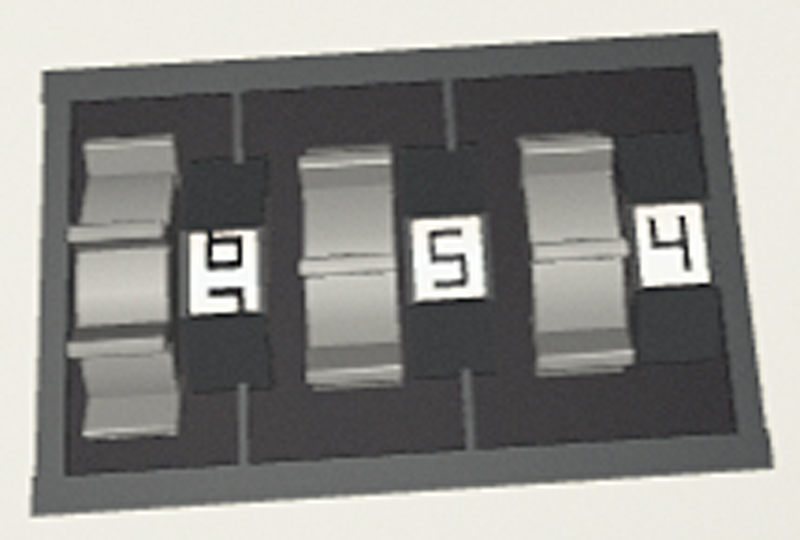

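```bash
python3 - <<'E'
import cv2
im=cv2.imread('pics/w11.png'); cv2.imwrite('pics/c11b.png',cv2.rotate(cv2.resize(im[115:160,345:415],(780,500),interpolation=cv2.INTER_LANCZOS4),cv2.ROTATE_180))
E
```

```text
(no output)
```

View pics/c11b.png

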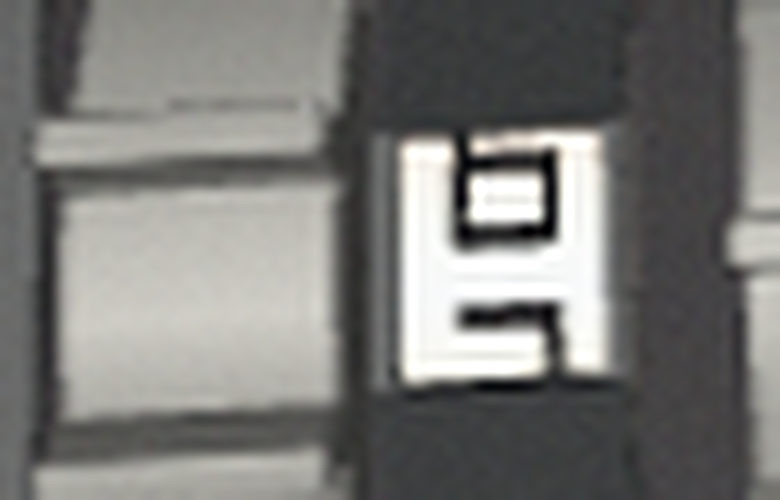

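```bash
python3 - <<'E'
from p import *
c={k:v for k,v in np.load('w11.npz').items()}
f=lambda x,y,z:onplane(215+(800-x-.5)/800*215-.5,65+(540-y-.5)/540*145-.5,z,c)
print('mid fin',f(348,267,96)); print('right fin',f(578,248,96)); print('mid ends',f(300,268,96),f(396,266,96),'right ends',f(531,253,96),f(628,244,96))
print('left fins',f(117,233,94.5),f(117,348,94.5), 'ends',f(68,235,94.5),f(168,230,94.5))
B=[(43,71),(718,32),(774,466),(32,515)]; P=[f(x,y,80.5) for x,y in B]; print('bezel',[p.round(1)[:2] for p in P], 'ctr',np.mean(P,0), 'yaw far',np.arctan2(-(P[0]-P[1])[0],(P[0]-P[1])[1]),'near',np.arctan2(-(P[3]-P[2])[0],(P[3]-P[2])[1]),'side',np.arctan2((P[0]-P[3])[1],(P[0]-P[3])[0]),np.arctan2((P[1]-P[2])[1],(P[1]-P[2])[0]))
# start cap center pixels
for n,u in [('start',(127,223)),('stop',(82,67))]:
    print(n,onplane(*u,100 if n=='start' else 113,c))
# case corners z=78: screws
for u in [(443,254),(93,272),(24,13)]: print(onplane(*u,78,c))
E
python3 - <<'E'
import cv2
im=cv2.imread('pics/w11.png'); cv2.imwrite('pics/c11c.png',cv2.resize(im[175:265,85:195],(660,540),interpolation=cv2.INTER_CUBIC))
E
```

```text
mid fin [ 555.00532588 -137.09953309   96.        ]
right fin [ 561.83874933 -174.01841201   96.        ]
mid ends [ 554.04350898 -129.37580582   96.        ] [ 555.96769117 -144.82766414   96.        ] right ends [ 560.26310663 -166.46146089   96.        ] [ 563.31177666 -182.08852269   96.        ]
left fins [556.36825212 -98.58969606  94.5       ] [ 538.7643739  -101.62137181   94.5       ] ends [555.21887583 -90.63340971  94.5       ] [ 557.71015155 -106.85603422   94.5       ]
bezel [array([583. , -77.2]), array([ 602.9, -198.9]), array([ 530.5, -210.9]), array([510.4, -89. ])] ctr [ 556.68862252 -144.00302519   80.5       ] yaw far 0.16223751430632372 near 0.1639634953148166 side 0.16221952575665213 0.16516985146383206
start [ 620.50810776 -263.18131858  100.        ]
stop [ 533.64132861 -275.07822251  113.        ]
[626.67187205 -49.74698212  78.        ]
[ 667.22206504 -302.2477147    78.        ]
[ 503.19493813 -329.9151356    78.        ]
```

View pics/c11c.png

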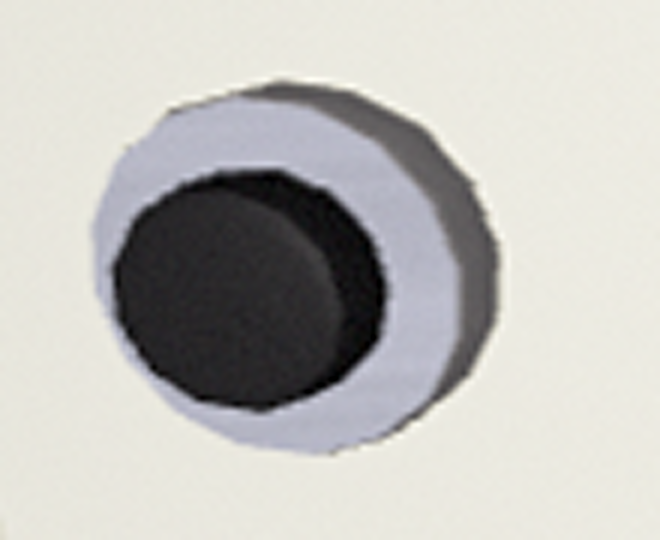

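Digits read 6½ (left wheel resting between 6 above and 7 below), 5 and 4. So the left wheel needs a push to 7, the middle one three down and the right one up one. Start is the far button, a small flat cap in a wide collar at (123,223); the mushroom is at (82,67). Before pushing fins I'll check the tip height by a light touch on the bare near part of the panel.

```bash
python3 - <<'E'
from p import *
Y=np.pi+.163
plan([(560,-150,110,Y),(494,-150,90,Y),(494,-150,54,Y,18)],step=36)
E
```

```text
7 rows
25 -1 0 -0.001 0.002 -0.02; 50 -1 1 -0.001 0.003 -0.041; 75 -2 1 -0.002 0.005 -0.061; 108 1 11 -0.002 0.005 -0.061; 141 5 21 -0.002 0.005 -0.061; 141 5 39 -0.002 0.005 -0.061; 141 5 57 -0.002 0.005 -0.061
```

Emit:
send_rows(increments="25 -1 0 0 0.002 -0.02; 50 -1 0 0 0.003 -0.041; 75 -2 0 0 0.003 -0.061; 108 1 11 0 0.003 -0.061; 141 5 21 0 0.003 -0.061; 141 5 38 0 0.003 -0.061; 141 5 56 0 0.003 -0.061; 141 5 56 0 0.003 -0.061; 141 5 56 0 0.003 -0.061")

```text
time_s: 14.18
ee_pos: [493.4, -149.8, 54.7]
ee_rot: [-3.14, 0.001, -2.979]
force: [0.9, -0.8, -0.7]
grip_width: 0.004
```

```bash
python3 look.py w12;python3 - <<'E'
import cv2
im=cv2.imread('pics/w12.png'); cv2.imwrite('pics/c12.png',im[200:460,100:500])
E
```

```text
[ 493.4 -149.8   54.7] [-3.140e+00  1.000e-03 -2.979e+00] [ 0.9 -0.8 -0.7] 14.18 [-0.004 -0.013  0.008 -0.029  0.002  0.004 -0.   ]
```

View pics/c12.png

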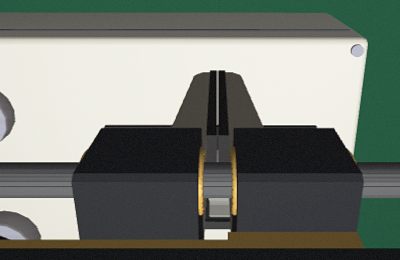

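Emit:
send_rows(increments="0 0 2.5 0 0 0; 0 0 4.5 0 0 0; 0 0 4.5 0 0 0")

```text
time_s: 14.48
ee_pos: [494.6, -150.1, 51.1]
ee_rot: [-3.139, 0.003, -2.979]
force: [-0.5, 0.5, 0.4]
grip_width: 0.006
```

Emit:
send_rows(increments="0 0 1 0 0 0; 0 0 1.5 0 0 0; 0 0 1.5 0 0 0")

```text
time_s: 14.73
ee_pos: [495.0, -150.1, 49.9]
ee_rot: [-3.139, 0.004, -2.979]
force: [-1.2, 0.2, 3.4]
grip_width: -0.001
```

Emit:
send_rows(increments="0 0 0.7 0 0 0; 0 0 0.7 0 0 0")

```text
time_s: 14.9
ee_pos: [495.0, -150.1, 49.9]
ee_rot: [-3.139, 0.004, -2.979]
force: [-2.9, 1.2, 9.2]
grip_width: 0.007
```

Touch at TCP z = 50 on the 78 mm panel gives tips = TCP + 28, which agrees with the picture. Right wheel first: one forward stroke.

```bash
cat > cw.py <<'E'
from p import *
Y=np.pi+.163; ex=np.array([.9867,.1623]); ey=np.array([-.1623,.9867])
H={'l':np.array([549.1,-99.3]),'m':np.array([555.3,-136.8]),'r':np.array([561.5,-174.3])}
def cp(wl,x,z,*a,dy=0): 
    p=H[wl]+ex*x+ey*dy; return (p[0],p[1],z,Y)+a
E
python3 - <<'E'
from cw import *
s=robot.state()
p=s['ee_pos']
plan([(p[0],p[1],80,Y),cp('r',-33,80),cp('r',-33,60,12),cp('r',-24,62,5),cp('r',-10.5,65.5,5)],step=30)
E
```

```text
11 rows
-0 -0 -15 -0.001 0.002 0; -0 -0 -30 -0.002 0.004 0; -14 -17 -30 -0.002 0.004 0; -29 -35 -30 -0.002 0.004 0; -29 -35 -20 -0.002 0.004 0; -29 -35 -10 -0.002 0.004 0; -33 -35 -11 -0.002 0.004 0; -38 -35 -12 -0.002 0.004 0; -42 -35 -13 -0.002 0.004 0; -47 -35 -14 -0.002 0.004 0; -51 -35 -15 -0.002 0.004 0
```

Emit:
send_rows(increments="0 0 -15 0 0.004 0; 0 0 -30 0 0.004 0; -14 -17 -30 0 0.004 0; -29 -35 -30 0 0.004 0; -29 -35 -30 0 0.004 0; -29 -35 -20 0 0.004 0; -29 -35 -10 0 0.004 0; -29 -35 -10 0 0.004 0; -33 -35 -11 0 0.004 0; -38 -35 -12 0 0.004 0; -42 -35 -13 0 0.004 0; -47 -35 -15 0 0.004 0; -51 -35 -15.5 0 0.004 0; -51 -35 -15.5 0 0.004 0; -51 -35 -15.5 0 0.004 0")

```text
time_s: 16.15
ee_pos: [551.4, -176.3, 65.9]
ee_rot: [-3.139, 0.0, -2.978]
force: [-1.5, -0.5, 1.4]
grip_width: 0.006
```

```bash
python3 look.py w13; python3 - <<'E'
from cw import *
s=robot.state(); d=s['ee_pos'][:2]-H['r']; print(d@ex,d@ey)
im=cv2.imread('pics/w13.png'); cv2.imwrite('pics/c13.png',im[200:460,100:500])
E
```

```text
[ 551.4 -176.3   65.9] [-3.139  0.    -2.978] [-1.5 -0.5  1.4] 16.15 [ 0.003 -0.003  0.003  0.01   0.001  0.     0.002]
-10.588245227953296 -0.3273852182993696
```

View pics/c13.png

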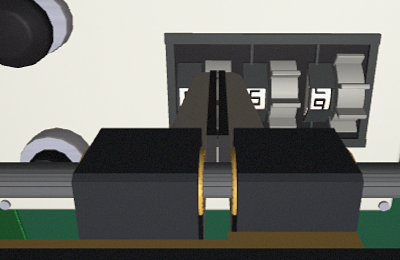

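```bash
python3 - <<'E'
from cw import *
s=robot.state();p=s['ee_pos']
plan([(p[0],p[1],85,Y),cp('m',62,85)],step=36)
E
```

```text
4 rows
-0 -0 -19 -0.002 0 0; -24 13 -19 -0.002 0 0; -48 26 -19 -0.002 0 0; -73 38 -19 -0.002 0 0
```

Emit:
send_rows(increments="0 0 -20 0 0 0; -24 13 -20 0 0 0; -48 26 -20 0 0 0; -73 38 -20 0 0 0; -73 38 -20 0 0 0; -73 38 -20 0 0 0")

```text
time_s: 16.7
ee_pos: [618.1, -125.2, 85.5]
ee_rot: [-3.139, 0.001, -2.976]
force: [-0.2, -0.4, 0.7]
grip_width: 0.007
```

```bash
cat > crop.py <<'E'
import sys,cv2,numpy as np
from cw import *
n=sys.argv[1]; c={k:v for k,v in np.load(n+'.npz').items()}; im=cv2.imread(f'pics/{n}.png')
u=proj([*H['m'],85],c); x,y=int(u[0])-5,int(u[1]); x0,y0=max(0,x-120),max(0,y-80)
cv2.imwrite('pics/c'+n+'.png',cv2.rotate(cv2.resize(im[y0:y0+150,x0:x0+230],(790,515),interpolation=cv2.INTER_CUBIC),cv2.ROTATE_180))
E
python3 look.py w14; python3 crop.py w14
```

```text
[ 618.1 -125.2   85.5] [-3.139e+00  1.000e-03 -2.976e+00] [-0.2 -0.4  0.7] 16.7 [ 0.027 -0.013  0.036  0.042  0.012  0.004  0.004]
```

View pics/cw14.png

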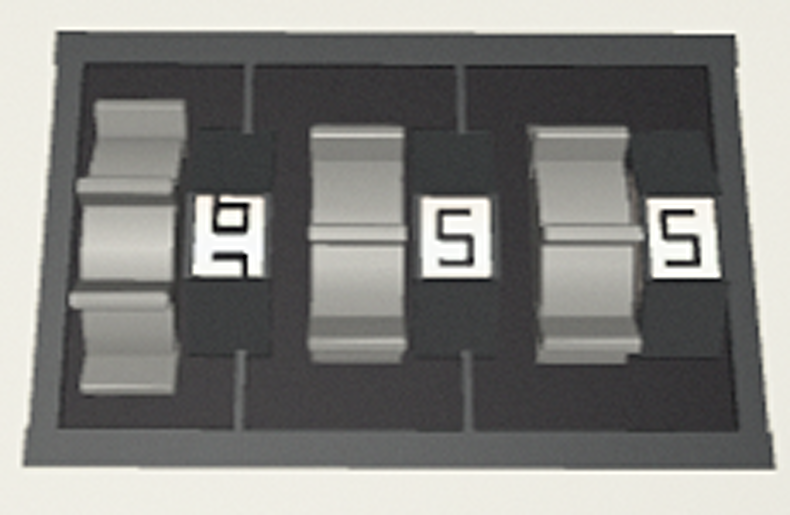

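Right wheel now reads 5. Middle: first reverse stroke.

```bash
python3 - <<'E'
from cw import *
plan([cp('m',33,80),cp('m',33,60,12),cp('m',24,62,5),cp('m',10.5,65.5,5),cp('m',10.5,82,20),cp('m',33,82,30)],step=30)
E
```

```text
10 rows
29 0 5 -0.003 -0 0.001; 29 0 15 -0.003 -0 0.001; 29 0 25 -0.003 -0 0.001; 34 0 24 -0.003 -0 0.001; 38 0 23 -0.003 -0 0.001; 43 0 22 -0.003 -0 0.001; 47 0 21 -0.003 -0 0.001; 52 0 20 -0.003 -0 0.001; 52 0 3 -0.003 -0 0.001; 29 0 3 -0.003 -0 0.001
```

Emit:
send_rows(increments="29 0 5 -0.003 0 0; 29 0 5 -0.003 0 0; 29 0 15 -0.003 0 0; 29 0 25 -0.003 0 0; 29 0 25 -0.003 0 0; 34 0 24 -0.003 0 0; 38 0 23 -0.003 0 0; 43 0 22 -0.003 0 0; 47 0 20 -0.003 0 0; 52 0 19.5 -0.003 0 0; 52 0 19.5 -0.003 0 0; 52 0 19.5 -0.003 0 0; 52 0 3 -0.003 0 0; 52 0 3 -0.003 0 0; 29 0 3 -0.003 0 0; 0 0 0 0 0 0; 0 0 0 0 0 0")

```text
time_s: 18.17
ee_pos: [621.6, -124.8, 85.7]
ee_rot: [-3.138, 0.004, -2.974]
force: [0.3, 0.3, 0.1]
grip_width: 0.004
```

```bash
python3 look.py w15; python3 crop.py w15; python3 - <<'E'
from cw import *
s=robot.state(); d=s['ee_pos'][:2]-H['m']; print(d@ex,d@ey)
E
```

```text
[ 621.6 -124.8   85.7] [-3.138  0.004 -2.974] [0.3 0.3 0.1] 18.17 [ 0.007 -0.028  0.009  0.094  0.015 -0.001  0.023]
64.5024258118852 0.7045354579408295
```

View pics/cw15.png

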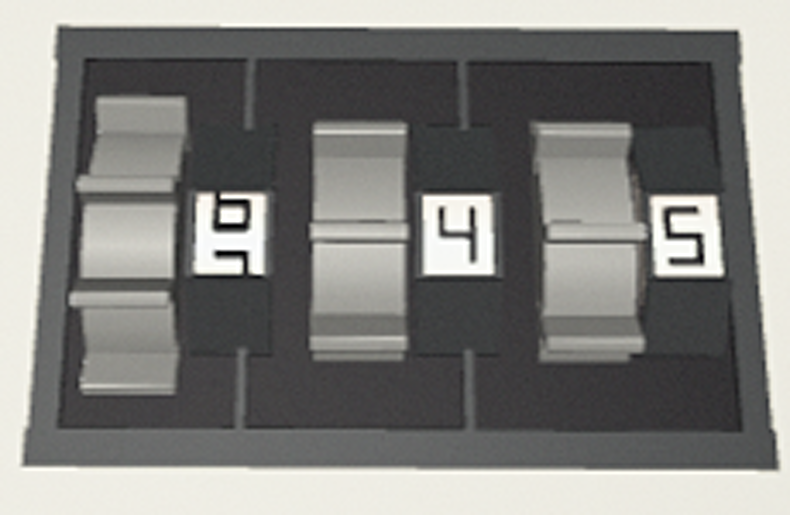

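The stroke works: the middle wheel reads 4. Same stroke again, starting 2.5 mm further out.

Emit:
send_rows(increments="31 0 5 -0.003 -0.004 0; 31 0 5 -0.003 -0.004 0; 31 0 15 -0.003 -0.004 0; 31 0 25 -0.003 -0.004 0; 31 0 25 -0.003 -0.004 0; 36 0 24 -0.003 -0.004 0; 40 0 23 -0.003 -0.004 0; 45 0 22 -0.003 -0.004 0; 50 0 20 -0.003 -0.004 0; 54 0 19.5 -0.003 -0.004 0; 54 0 19.5 -0.003 -0.004 0; 54 0 19.5 -0.003 -0.004 0; 54 0 3 -0.003 -0.004 0; 54 0 3 -0.003 -0.004 0; 31 0 3 -0.003 -0.004 0; 2 0 0 0 -0.004 0; 2 0 0 0 -0.004 0")

```text
time_s: 19.63
ee_pos: [621.7, -124.1, 85.3]
ee_rot: [-3.138, 0.009, -2.972]
force: [0.3, 0.5, 0.2]
grip_width: 0.006
```

```bash
python3 look.py w16; python3 crop.py w16; python3 - <<'E'
from cw import *
s=robot.state(); d=s['ee_pos'][:2]-H['m']; print(d@ex,d@ey)
E
```

```text
[ 621.7 -124.1   85.3] [-3.138  0.009 -2.972] [0.3 0.5 0.2] 19.63 [ 0.006 -0.028  0.01   0.095  0.014 -0.001  0.022]
64.65210847008476 1.4335187822050994
```

View pics/cw16.png

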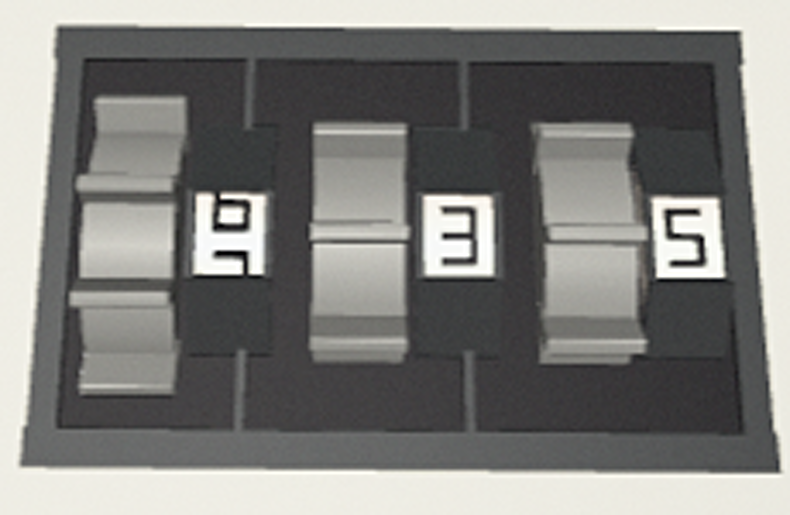

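Emit:
send_rows(increments="31 -1 5 -0.003 0.008 0; 31 -1 5 -0.003 0.008 0; 31 -1 15 -0.003 0.008 0; 31 -1 25 -0.003 0.008 0; 31 -1 25 -0.003 0.008 0; 36 -1 24 -0.003 0.008 0; 40 -1 23 -0.003 0.008 0; 45 -1 22 -0.003 0.008 0; 50 -1 20 -0.003 0.008 0; 54 -1 19.5 -0.003 0.008 0; 54 -1 19.5 -0.003 0.008 0; 54 -1 19.5 -0.003 0.008 0; 54 -1 3 -0.003 0.008 0; 54 -1 3 -0.003 0.008 0; 31 -1 3 -0.003 0.008 0; 2 -1 0 0 0.008 0; 2 -1 0 0 0.008 0")

```text
time_s: 21.1
ee_pos: [621.9, -124.3, 84.9]
ee_rot: [-3.137, 0.002, -2.969]
force: [0.9, 0.3, 0.6]
grip_width: 0.004
```

```bash
python3 look.py w17; python3 crop.py w17; python3 - <<'E'
from cw import *
s=robot.state(); d=s['ee_pos'][:2]-H['m']; print(d@ex,d@ey)
# left fins measured from this view
c={k:v for k,v in np.load('w17.npz').items()}
plan([cp('m',0,90),cp('l',-45,88),cp('l',-27,80),cp('l',-27,63.5,10),cp('l',-10.5,65.5,5)],step=36)
E
```

```text
[ 621.9 -124.3   84.9] [-3.137e+00  2.000e-03 -2.969e+00] [0.9 0.3 0.6] 21.1 [ 0.007 -0.029  0.01   0.093  0.017 -0.002  0.023]
64.76708468237001 1.2157465017415063
11 rows
32 -0 -3 -0.002 -0 0.004; 65 -1 -6 -0.004 -0.001 0.008; 87 19 -5 -0.004 -0.001 0.008; 109 38 -4 -0.004 -0.001 0.008; 91 38 4 -0.004 -0.001 0.008; 91 38 12 -0.004 -0.001 0.008; 91 38 21 -0.004 -0.001 0.008; 87 38 20 -0.004 -0.001 0.008; 83 38 20 -0.004 -0.001 0.008; 79 38 19 -0.004 -0.001 0.008; 75 37 19 -0.004 -0.001 0.008
```

View pics/cw17.png

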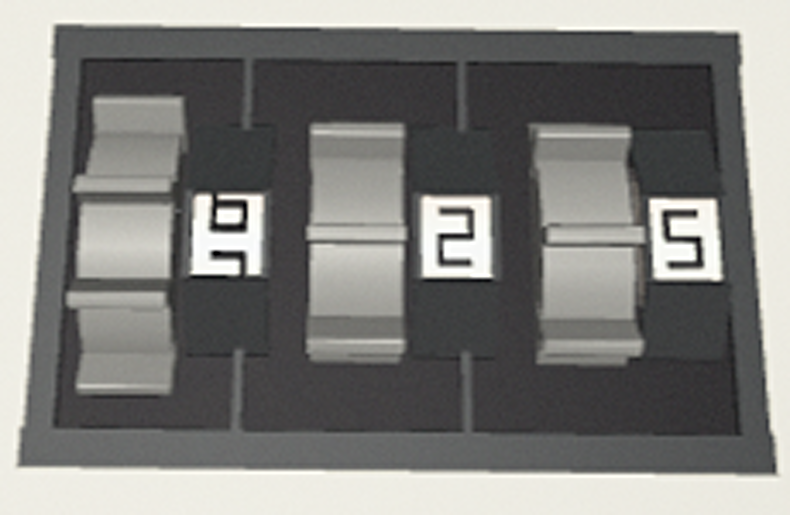

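Emit:
send_rows(increments="32 0 -4 -0.004 0 0; 65 0 -7 -0.004 0 0.008; 87 19 -6 -0.004 0 0.008; 109 38 -5 -0.004 0 0.008; 109 38 -5 -0.004 0 0.008; 93 38 4 -0.004 0 0.008; 93 38 4 -0.004 0 0.008; 93 38 12 -0.004 0 0.008; 93 38 21 -0.004 0 0.008; 93 38 21 -0.004 0 0.008; 89 38 20.5 -0.004 0 0.008; 84 38 20 -0.004 0 0.008; 79 38 19.5 -0.004 0 0.008; 75 38 19 -0.004 0 0.008; 75 38 19 -0.004 0 0.008; 75 38 19 -0.004 0 0.008")

```text
time_s: 22.48
ee_pos: [538.7, -100.7, 65.2]
ee_rot: [3.141, -0.001, -2.978]
force: [-2.4, -1.2, 1.7]
grip_width: 0.006
```

```bash
python3 - <<'E'
from cw import *
s=robot.state(); d=s['ee_pos'][:2]-H['l']; print(d@ex,d@ey,s['ee_pos'],s['force'])
p=s['ee_pos']
plan([(p[0],p[1],84,Y),cp('m',64,85)],step=36)
E
```

```text
-10.503857455911195 0.3191878257153866 [ 538.68318736 -100.68994716   65.22697905] [-2.39726359 -1.15849835  1.65046342]
4 rows
0 0 -19 0 -0.001 0; -25 -13 -19 0 -0.001 0; -50 -26 -19 0 -0.001 0; -74 -38 -20 0 -0.001 0
```

Emit:
send_rows(increments="0 0 -20 0 0 0; 0 0 -20 0 0 0; -25 -13 -20 0 0 0; -50 -26 -20 0 0 0; -74 -38 -20 0 0 0; -74 -38 -20 0 0 0; -74 -38 -20 0 0 0")

```text
time_s: 23.07
ee_pos: [618.4, -126.4, 84.5]
ee_rot: [-3.142, -0.001, -2.978]
force: [-0.4, -1.0, -0.6]
grip_width: 0.003
```

```bash
python3 look.py w18; python3 crop.py w18
```

```text
[ 618.4 -126.4   84.5] [-3.142e+00 -1.000e-03 -2.978e+00] [-0.4 -1.  -0.6] 23.07 [-0.008 -0.025 -0.     0.056  0.004  0.008 -0.003]
```

View pics/cw18.png

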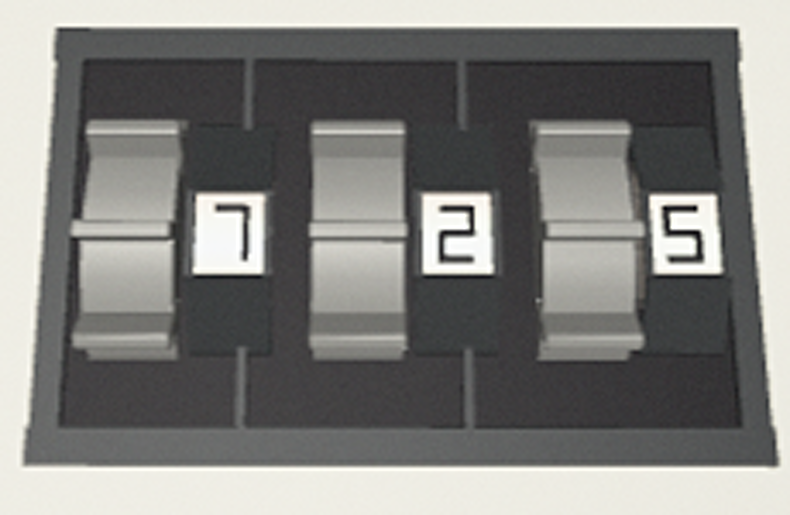

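View pics/w18.png

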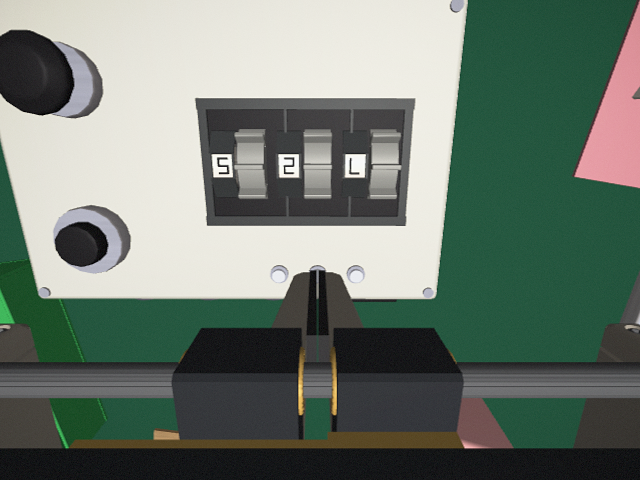

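Wheels read 7 2 5. Checking the nest, then locating the start cap precisely.

```bash
python3 - <<'E'
from cw import *
c={k:v for k,v in np.load('w18.npz').items()}; im=cv2.imread('pics/w18.png')
roi=im[195:285,40:140]; g=roi.max(2); 
# cap+wall dark; bezel circle: fit collar (bluish) outer top
m=(g<75).astype(np.uint8); n,l,st,ce=cv2.connectedComponentsWithStats(m); i=1+np.argmax(st[1:,4]); print(st[i],ce[i]+[40,195])
cv2.imwrite('pics/c18b.png',cv2.resize(roi,(800,720)[:1]+(600,),interpolation=cv2.INTER_CUBIC))
for u in [(80,243),(79,243)]: print(onplane(*u,100,c))
s=grab_frame('side');save(cv2.resize(s[150:280,260:400],(640,600),interpolation=cv2.INTER_CUBIC),'s18')
E
```

```text
[  15   27   53   45 1802] [ 81.07214206 243.69977802]
[ 619.45538374 -263.6725526   100.        ]
[ 619.54829443 -264.2357592   100.        ]
```

View pics/c18b.png

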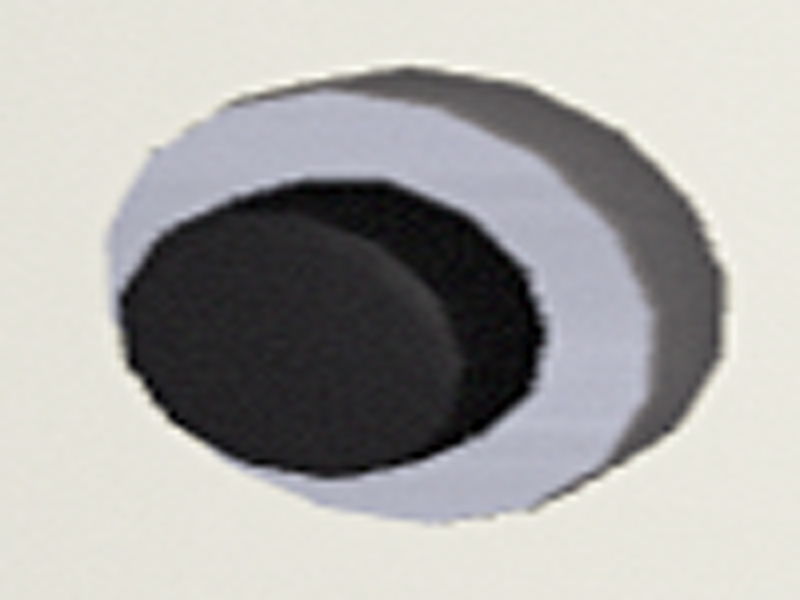

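View pics/s18.png

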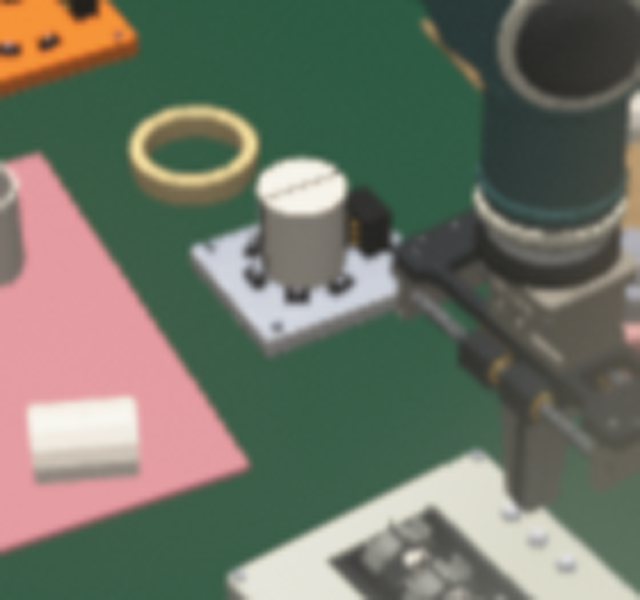

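```bash
python3 - <<'E'
from cw import *
plan([(621.8,-265.6,90,Y),(621.8,-265.6,77,Y,8)],step=36)
E
```

```text
6 rows
4 -35 -1 0 -0.001 0; 9 -69 -3 0 -0.001 0; 13 -104 -4 0.001 -0.002 0; 18 -139 -6 0.001 -0.002 0; 18 -139 1 0.001 -0.002 0; 18 -139 7 0.001 -0.002 0
```

Emit:
send_rows(increments="4 -35 -2 0 0 0; 9 -69 -4 0 0 0; 13 -104 -6 0 0 0; 18 -139 -6 0 0 0; 18 -139 -6 0 0 0; 18 -139 1 0 0 0; 18 -139 7 0 0 0; 18 -139 7 0 0 0; 18 -139 7 0 0 0")

```text
time_s: 23.92
ee_pos: [621.3, -263.2, 76.5]
ee_rot: [3.139, -0.004, -2.975]
force: [-0.4, -0.6, -0.9]
grip_width: 0.003
```

```bash
python3 look.py w19; python3 - <<'E'
from cw import *
s=robot.state(); c=get_calibration('side'); im=grab_frame('side'); save(cv2.resize(im[230:350,340:460],(600,600),interpolation=cv2.INTER_CUBIC),'s19')
E
```

```text
[ 621.3 -263.2   76.5] [ 3.139 -0.004 -2.975] [-0.4 -0.6 -0.9] 23.92 [-0.001 -0.009  0.013 -0.016  0.004  0.004  0.   ]
```

View pics/s19.png

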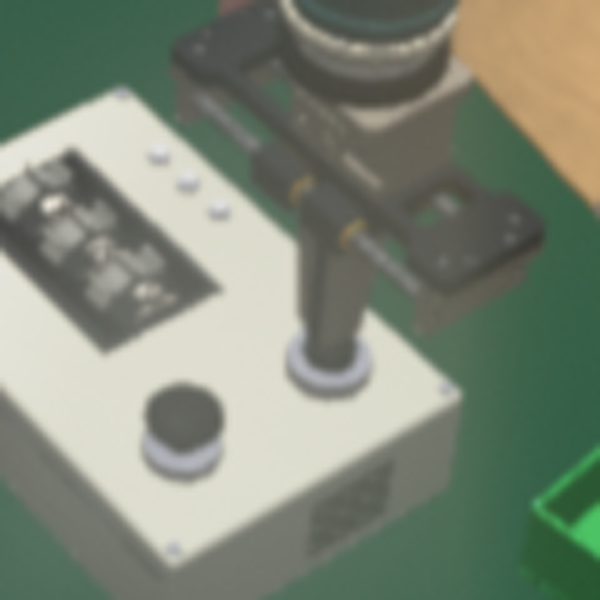

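View pics/w19.png

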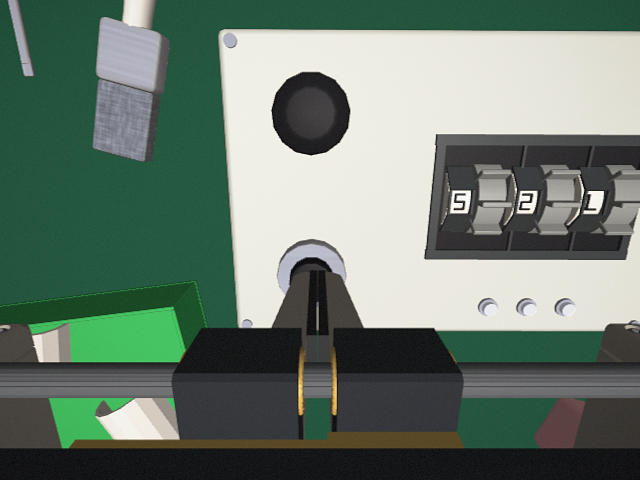

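Emit:
send_rows(increments="0 -2 1 0 0 0; 0 -2 4 0 0 0; 0 -2 6 0 0 0; 0 -2 8 0 0 0; 0 -2 9.5 0 0 0; 0 -2 10.5 0 0 0; 0 -2 10.5 0 0 0; 0 -2 10.5 0 0 0")

```text
time_s: 24.68
ee_pos: [622.5, -265.9, 67.2]
ee_rot: [3.14, -0.002, -2.976]
force: [-0.1, 1.1, 4.4]
grip_width: 0.006
```

Emit:
send_rows(increments="0 0 1.2 0 0 0; 0 0 2 0 0 0; 0 0 2 0 0 0; 0 0 2 0 0 0")

```text
time_s: 25.02
ee_pos: [622.6, -265.9, 66.0]
ee_rot: [3.14, -0.001, -2.976]
force: [-2.1, 2.4, 7.8]
grip_width: 0.006
```

```bash
python3 look.py w20
```

```text
[ 622.6 -265.9   66. ] [ 3.140e+00 -1.000e-03 -2.976e+00] [-2.1  2.4  7.8] 25.02 [-0.    -0.001  0.    -0.    -0.001 -0.    -0.002]
```

Bottomed out at z 66 (6 mm of travel, 7.8 N). Releasing and rising clear, still pointing away from the stop.

Emit:
send_rows(increments="0 0 -4 0 0 0; 0 0 -10 0 0 0; 0 0 -25 0 0 0; 0 0 -50 0 0 0; -20 0 -90 0 0 0; -30 30 -110 0 0 0; -30 60 -110 0 0 0; -30 60 -110 0 0 0; -30 60 -110 0 0 0")

```text
time_s: 25.82
ee_pos: [642.5, -199.7, 176.0]
ee_rot: [3.139, -0.002, -2.972]
force: [-1.2, 0.2, -0.2]
grip_width: 0.006
```

```bash
python3 look.py w21; python3 - <<'E'
from cw import *
for n in ['side','top']: save(grab_frame(n),n+'21')
im=cv2.imread('pics/w21.png'); cv2.imwrite('pics/cw21.png',cv2.resize(im[60:310,60:480],(800,476),interpolation=cv2.INTER_CUBIC))
E
```

```text
[ 642.5 -199.7  176. ] [ 3.139e+00 -2.000e-03 -2.972e+00] [-1.2  0.2 -0.2] 25.82 [ 0.038  0.02   0.038 -0.003  0.01  -0.005  0.007]
```

View pics/cw21.png

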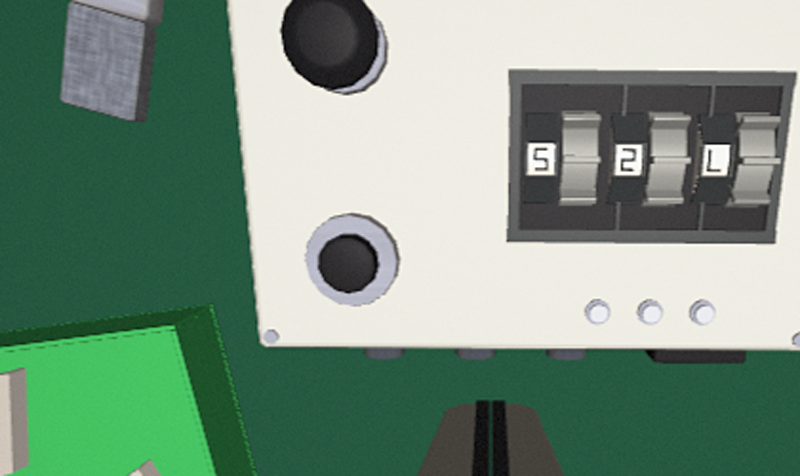

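View pics/side21.png

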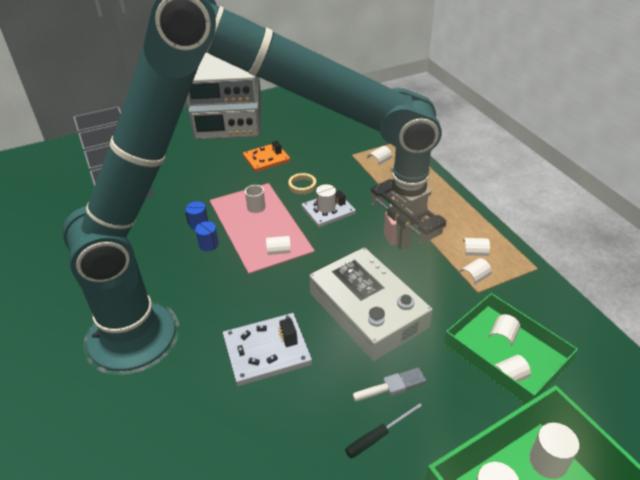

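View pics/top21.png

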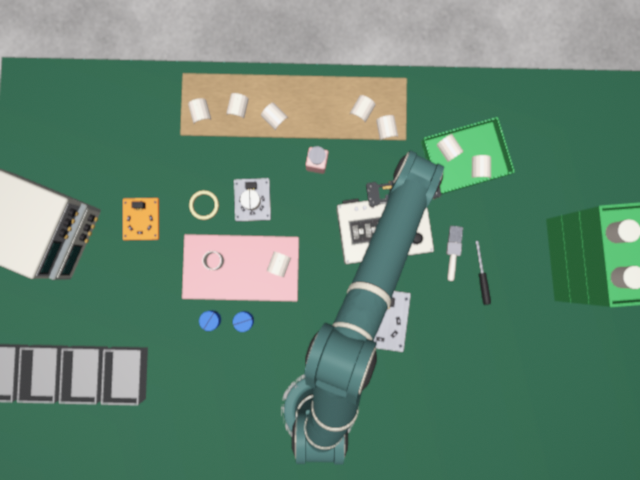

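Everything is in place: the display reads 7 2 5, start is out again, stop is untouched, the unit is seated and the robot is clear. Handing in.

```bash
python3 -c "
from h import *
print(job.job_done(), robot.state()['time_s'])"
```

```text
the job is handed in; nothing more can be done
the job is handed in; nothing more can be done
```

The job is done and handed in at about 26 s. The unit stands in the smaller grey nest, the thumbwheels read 7 2 5, and start was then pressed and let go.

- **Unit:** I set it down with light contact at the expected seating height. The last views show it upright inside the stops, its seam lined up with the contact block. The panel itself was hidden in every view. I took it to be on the far side because the visible end of the seam carried none.
- **Thumbwheels:** The left wheel started out resting between 6 and 7 and took one push. The middle went down three digits and the right up one.
- **Start button:** I pressed it last, to the end of its travel (6 mm, about 8 N). The final picture shows it out again. I did not touch the stop button.
- **Surroundings:** Nothing else looks moved in the final pictures, and the robot is clear of everything.

**One disagreement with the brief:** the fingertips end about 28 mm behind the TCP, not 11 mm ahead of it as stated. My first grip therefore closed on air above the unit and touched nothing. I measured the real tip position from the pictures, confirmed it with a light touch on the bare console panel (about 9 N), and used it from then on.

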